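# Empty the butt trug into the feed bin

## Task

Clear the cut enoki butts away into the feed bin: raise the bin's lid by its stay and prop it with the stay's bar in the notch, tip the trug out over the bin and stand it upright on the bench again, and put in every butt that lies about on the bench. When all the butts are in, take the stay out of the notch by its grip, lower the lid gently with it until it is shut, and leave the spray bottle, the label roll and the red tin alone.

Things in the scene. Friction and masses are not known exactly. Their poses are not given: they have to be found in the camera images.
- bin: Open steel bin, 240 x 240 mm, 150 mm high, walls and floor 4 mm; fixed to the bench. Origin: centre of its underside. Its front faces its -x (towards the robot), its lid is hinged along its far (+x) edge, and the lid's stay is on its right (-y) side.
- bin_mouth (a point): Centre of the bin's mouth, at rim height, 150 mm above the bench; axes as the bin's.
- lid (a joint): Angle of the bin's lid: 0 shut, growing as it rises, stop at 1.53; about 1.23 when propped. The hinge is nearly free: the lid (0.45 kg, 254 mm from hinge to front edge, 252 mm wide) falls shut from any angle if nothing holds it up.
- lid_hinge (a point): Middle of the lid's hinge line, in the lid's frame; the line runs along the bin's y, 127 mm behind the bin's centre, 151 mm above the bench.
- stay: Steel stay, a rod 10 mm thick on a free pivot at the lid's right edge, 105 mm from the hinge line, 14 mm outside the bin's wall. Origin: the pivot. It hangs down (its -z) 115 mm, then turns outward (its -y) into a level bar: 34 mm bare, 10 mm thick, then a grip. Lifting the bar pushes the lid open (about 6 N), lowering it lets the lid down. Seated in the notch it leans and carries the lid.
- stay_grip (a point): Centre of the round rubber grip on the stay's bar, 70 mm long along y, 19 mm thick (25 mm knob at its outer end), 68 mm outward from the rod; it spins freely on the bar, so the stay can lean while the fingers hold it. With the lid shut it hangs 36 mm above the bench, 22 mm behind the bin's centre and 202 mm to its right. It is the lid's only handle.
- stay_seat (a point): Point on the axis of the stay's bare bar, 3.5 mm outward from the rod's middle, that lies at point notch when the stay is seated; 64.5 mm inward of stay_grip.
- notch (a point): Where the bar's axis lies when seated in the notch: a U-shaped steel saddle, open upward, 15 mm wide, 33 mm over its outside (along x), 23 mm long (y), on the bin's right wall, 37 mm behind the bin's centre, 149 mm up. Its prongs reach 8 mm above this point: lift the bar clear in front of the saddle, carry it back over the prong (axis 14 mm or more higher), then straight down.
- trug: Loose steel trug, 0.36 kg, holding the butts on its floor, 4 mm up. Origin: centre of its underside. Base 122 mm along x, 116 along y; the sides at -y and +y slope out to 220 mm at the rim, the ends at -x, +x are upright; rim 62 mm high, walls 3 mm. A fixed arch handle crosses it along x, 150 mm up. Tip it about its x over either sloping side; all slide out at 100 degrees.
- trug_grip (a point): Centre of the trug's round wooden grip, 150 mm above its base; the grip runs along the trug's x, 78 mm long, 23 mm thick. Grip it hard (60 N or more), or the trug turns in the fingers when tipped.
- butt_in1: Cut butt of an enoki bunch: brown disc with short pale stem stubs on top, 53 mm across, 30 mm high (35 with stubs), 35 g. Origin: centre of its underside. Starts in the trug; may be absent.
- butt_in2: Cut butt of an enoki bunch: brown disc with short pale stem stubs on top, 53 mm across, 30 mm high (35 with stubs), 35 g. Origin: centre of its underside. Starts in the trug; may be absent.
- butt_in3: Cut butt of an enoki bunch: brown disc with short pale stem stubs on top, 53 mm across, 30 mm high (35 with stubs), 35 g. Origin: centre of its underside. Starts in the trug; may be absent.
- butt_in4: Cut butt of an enoki bunch: brown disc with short pale stem stubs on top, 53 mm across, 30 mm high (35 with stubs), 35 g. Origin: centre of its underside. Starts in the trug; may be absent.
- butt_out1: Cut butt of an enoki bunch: brown disc with short pale stem stubs on top, 53 mm across, 30 mm high (35 with stubs), 35 g. Origin: centre of its underside. Starts on the bench; may be absent.
- butt_out2: Cut butt of an enoki bunch: brown disc with short pale stem stubs on top, 53 mm across, 30 mm high (35 with stubs), 35 g. Origin: centre of its underside. Starts on the bench; may be absent.
- butt_out3: Cut butt of an enoki bunch: brown disc with short pale stem stubs on top, 53 mm across, 30 mm high (35 with stubs), 35 g. Origin: centre of its underside. Starts on the bench; may be absent.
- butt_out4: Cut butt of an enoki bunch: brown disc with short pale stem stubs on top, 53 mm across, 30 mm high (35 with stubs), 35 g. Origin: centre of its underside. Starts on the bench; may be absent.
- spray: White spray bottle, 66 x 76 mm, 188 mm high, behind the bin: leave alone. Origin: centre of its underside.
- labels: White roll of labels, 77 mm across, 55 mm high, at the back of the bench: leave alone. Origin: centre of its underside.
- tin: Red tin, 66 mm across, 80 mm high, at the back of the bench: leave alone. Origin: centre of its underside.
- crate_3: Blue crate, 415 x 415 mm, 80 mm high, full of bottles 210 mm high, fixed on the bench at the right. Origin: centre of its underside. A butt may lie close to it.

How it is judged:
By the outcome, as a careful person would: the job done as asked, in the order asked, and still so for the second after the job is handed in, with the robot touching nothing.
Of butt_in1, butt_in2, butt_in3, butt_in4 only 2 to 4 are there at a start; the rules pass over those that are not, and their reading is None.
Of butt_out1, butt_out2, butt_out3, butt_out4 only 2 to 4 are there at a start; the rules pass over those that are not, and their reading is None.
At some moment in a run one of butt_out2, butt_out3 may be knocked a few centimetres aside while the robot is not near it.
It also fails if it takes over 210 s, if anything falls off the work surface, if the arm or the gripper's body presses on something with over 40 N, if the wrist force passes 120 N, or if a joint passes its speed limit or range.

## Robot

A 6-joint arm with a two-finger parallel gripper is mounted at the origin on a cart in front of the work surface, level with it; the furniture and walls round the work are solid. World frame = base frame: x ahead of the robot, y to its left, z up, the work surface at z = 0. Lengths are in m, angles in rad, forces in N, time in s.
With the tool pointing down it reaches from about 0.375 to 0.9 m from the base axis. Payload 3.1 kg.
Tool frame: the origin (TCP) lies where the fingers leave the gripper's body, on its centre line; the fingertips stand 73 mm ahead of it and the grasp point (between the pads) lies 54 mm ahead of it; z points along the fingers, y is the line along which they close (so a half turn about z gives the same grasp; the last joint's range is limited). The gripper opens to 85 mm and grips with 20 to 120 N. Pads are 22 mm wide; open, the fingers measure 114 mm over their backs; the gripper's body (76 mm by 85 mm) begins 54 mm behind the grasp point. The pads swing forward as they close: fully open they stand 13 mm farther back than shut.
Start: joints at [-1.494, 0.527, 1.433, -0, 1.181, -0.178], TCP at [0.158, -0.605, 0.304] pointing down, gripper open.
Joint ranges: [-3.08, 3.08], [-0.75, 2.2], [0.22, 2.44], [-1.43, 4.57], [0, 2.65], [-2.85, 2.85]. Speed limits (rad/s): [2.79, 2.79, 3.14, 3.14, 3.14, 3.14].

## Interface

Orientations are given as a unit quaternion [x, y, z, w].
In Python, from station import manip gives the robot as it stands.
- The arm moves only by the shell command python3 -m crank 'ROWS' [FORCE]. ROWS is JSON, a list of rows, each an object with "dp": the shift along the tool's x, y, z normalised to -1 to 1, where 1 is 50 cm, a list of three; "delta_rot": the turn, a rotation vector about the tool's x, y, z normalised to -1 to 1, where 1 is 2 pi rad, a list of three; "fingers": the opening, from -1 (shut) to 1 (fully open). A call has 1 to 12 rows; each row shifts and turns the commanded pose from where the row before left it, along the tool's axes as they then stand; what a row does not reach is not made up. A row lasts 1/12 s, in which the tool goes at most 41.7 mm and 7.16 degrees, less where a joint would pass 70% of its speed; a pose out of reach is approached as far as the arm can. A call with a number of a shift or a turn outside -1 to 1 is refused whole. A call with a gripper value outside its range is refused whole. The fingers move at their own pace and stop on an object; FORCE is the grip in N (left out, the last holds). Time passes only in rows, so rows that do not move let the fingers close. It gives the time, the measured TCP pose, the force, the opening and the grip force at its end, in the units of the state.
- manip.sense(): the state, without advancing time (a new reading comes with each control period).
- manip.snapshot(name): name is "scene" or "top" or "wrist"; returns (picture, depth): 480x640x3 uint8, red, green, blue; 480x640 float32, m along the optical axis (not along the pixel's ray), 0 where there is no reading.
- manip.camera_model(name): a dict with "fx", "fy", "cx", "cy" (pixels), "origin" and "attitude" of the camera in the world. Camera axes: x right, y up, looking along -z (the intrinsics and any distortion apply to the point x, -y, -z); pixel columns grow to the right and rows downward; lengths in m; the calibration is good to about 2 mm. A picture is of the moment at which its call begins: read the wrist's pose just before it. camera_model takes no time and is no camera call; for the wrist camera it gives the pose at the moment of the call.
- manip.sign_off(): hands the job in; it is judged then, once.
The state is a dict: "t": time; "q": joint angles; "qd": joint speeds; "tau": joint torques, N m; "tcp_pos": TCP position; "tool_rot": TCP orientation; "force": force on the tool from outside, world axes, zero at the start; "ft_torque": the same for the moment, N m; "finger_gap": opening from 0.0 (shut) to 1.0 (fully open); "gripper_force": force on a finger pad.
Only numpy, scipy, OpenCV 4.12 (cv2) and the standard library are available. Lean on these libraries where they do the work, as an engineer would, in place of code of your own. Each camera call takes 0.05 s, during which the arm holds its last target. There are 200 camera calls.

## Working session

There is one attempt and no reset: what is moved stays moved. The work goes in short steps, Python scripts to look and compute and a shell command to move; the robot and the scene stay as the last step left them, time stands still between calls to the robot, and variables do not carry over. Pictures are saved under pics/ and viewed, at most 14 in all, crops included, and the job is handed in when it is done.

```bash
ls; mkdir -p pics
python3 - <<'E'
from station import manip
import cv2, numpy as np
print(manip.sense())
for n in ("scene","top"):
    im,d=manip.snapshot(n); cv2.imwrite(f"pics/{n}0.png",im[:,:,::-1]); np.save(f"pics/{n}0.npy",d); print(n,manip.camera_model(n))
print(manip.camera_model("wrist"))
E
```

```text
pics
{'t': 0.0, 'q': array([-1.49450438e+00,  5.28488349e-01,  1.43396016e+00,  2.11427884e-05,
        1.18138976e+00, -1.78518270e-01]), 'qd': array([-9.64122147e-06, -4.73412935e-04, -4.64460407e-04, -1.09627332e-03,
       -6.77046452e-04,  2.43087920e-04]), 'tau': array([ 7.45431475e-05, -4.42349374e+01, -1.78026474e+01, -3.99126420e-04,
        8.42410431e-03, -1.76119147e-05]), 'tcp_pos': array([ 0.15751512, -0.60422175,  0.30290142]), 'tool_rot': array([ 9.91894827e-01,  1.27056644e-01,  6.71279862e-05, -1.12084268e-03]), 'force': array([ 0.08624533, -0.27702662, -0.73747274]), 'ft_torque': array([-0.0131266, -0.0445819,  0.0197346]), 'gripper_force': 0.0, 'finger_gap': 1.0010985045534901}
scene {'fx': 589.8839201305392, 'fy': 589.8839201305392, 'cx': 320.6356806056011, 'cy': 239.5583643799994, 'origin': array([-0.34413691, -1.357885  ,  0.99389921]), 'attitude': array([ 0.4687568 , -0.17227194, -0.28386863,  0.81854019])}
top {'fx': 595.2759326182713, 'fy': 595.2759326182713, 'cx': 320.57022445562257, 'cy': 245.12380495971445, 'origin': array([ 0.30193554, -0.17550903,  1.60207151]), 'attitude': array([ 0.07176269, -0.06866546, -0.69804904,  0.70912813])}
{'fx': 390.20694135300437, 'fy': 390.20694135300437, 'cx': 324.5954663159204, 'cy': 241.49997493737362, 'origin': array([ 0.22440061, -0.58791176,  0.37282023]), 'attitude': array([-0.10833221,  0.08534342, -0.60583077,  0.78354943])}
```

View pics/scene0.png

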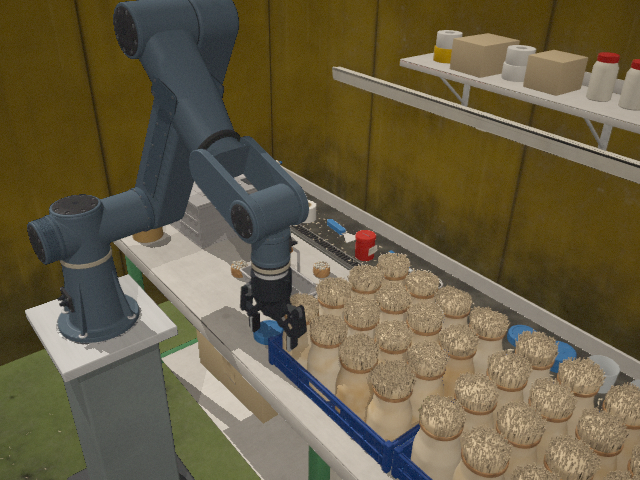

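View pics/top0.png

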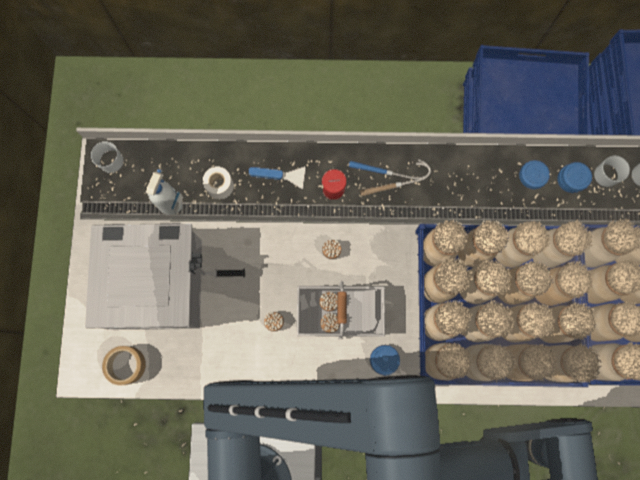

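The top view shows the bin at the left (86–195, 222–328), the trug at (342, 310) holding at least 2 butts, and loose butts at (331, 249) and (274, 321). The crate is at the right. I'll measure these and zoom in.

```bash
cat > h.py <<'E'
import numpy as np, cv2
from station import manip
from scipy.spatial.transform import Rotation as R
def cast(c,u,v,z=None,d=None):
    r=np.array([(u-c['cx'])/c['fx'],-(v-c['cy'])/c['fy'],-1.])
    w=R.from_quat(c['attitude']).apply(r); o=np.array(c['origin'])
    return o+w*(d if d is not None else (z-o[2])/w[2])
def cloud(c,d):
    v,u=np.mgrid[0:480,0:640]
    r=np.stack([(u-c['cx'])/c['fx'],-(v-c['cy'])/c['fy'],-np.ones(u.shape)],-1)*d[...,None]
    return r@R.from_quat(c['attitude']).as_matrix().T+np.array(c['origin'])
def snap(n,tag):
    c=manip.camera_model(n); im,d=manip.snapshot(n)
    cv2.imwrite(f"pics/{tag}.png",im[:,:,::-1]); return c,im,d,cloud(c,d)
def hand(p):
    "tool-frame shift from TCP to world point p"
    s=manip.sense(); return R.from_quat(s['tool_rot']).inv().apply(np.array(p)-s['tcp_pos'])
E
python3 - <<'E'
from h import *
c=manip.camera_model("top");d=np.load("pics/top0.npy");P=cloud(c,d);im=cv2.imread("pics/top0.png")
np.set_printoptions(precision=3,suppress=True)
for n,u,v in [("bench",270,380),("binlid",140,275),("binlidFL",95,322),("lidFR",182,322),("lidBR",182,232),("butt",331,249),("butt",274,321),("trugb",330,300),("trugb",330,322),("grip",342,310),("blue",386,360),("crate",423,300),("stay",194,265),("dark",230,273)]:
    print(n,P[v,u])
# lid: z 0.145..0.17
m=((P[...,2]>.14)&(P[...,2]<.175)&(P[...,1]>0.1)&(P[...,0]<.8)).astype(np.uint8)
pts=P[m>0]; print("lid",pts.min(0),pts.max(0),cv2.minAreaRect(pts[:,:2].astype(np.float32)), np.median(pts[:,2]))
cv2.imwrite("pics/c1.png",cv2.resize(im[200:400,60:440],None,fx=2.1,fy=2.1,interpolation=cv2.INTER_CUBIC))
# grip wood
hsv=cv2.cvtColor(im,cv2.COLOR_BGR2HSV)
g=(P[...,2]>.135)&(P[...,2]<.175)&(P[...,1]<-0.1)&(P[...,1]>-.35)&(P[...,0]<.7)&(P[...,0]>.35)
q=P[g]; print("grip",len(q),q.min(0),q.max(0),cv2.minAreaRect(q[:,:2].astype(np.float32)))
g=(P[...,2]>.05)&(P[...,2]<.07)&(P[...,1]<-0.05)&(P[...,1]>-.38)&(P[...,0]<.7)&(P[...,0]>.35)
q=P[g]; print("rim",len(q),q.min(0),q.max(0),cv2.minAreaRect(q[:,:2].astype(np.float32)))
for n,a in (("b1",(300,225,360,270)),("b2",(255,300,295,342))):
    x0,y0,x1,y1=a; s=P[y0:y1,x0:x1]; k=(s[...,2]>.02)&(s[...,2]<.045); q=s[k]; print(n,len(q),cv2.minEnclosingCircle(q[:,:2].astype(np.float32)),q[:,:2].mean(0))
E
```

```text
bench [ 0.261 -0.039 -0.002]
binlid [0.511 0.274 0.162]
binlidFL [0.395 0.373 0.164]
lidFR [0.398 0.164 0.162]
lidBR [0.621 0.178 0.16 ]
butt [ 0.608 -0.194  0.033]
butt [ 0.413 -0.048  0.038]
trugb [ 0.471 -0.193  0.035]
trugb [ 0.413 -0.194  0.035]
grip [ 0.433 -0.221  0.162]
blue [ 0.318 -0.341  0.023]
crate [ 0.47  -0.432  0.074]
stay [0.539 0.144 0.155]
dark [0.537 0.073 0.042]
lid [0.381 0.129 0.14 ] [0.771 0.408 0.175] ((0.577081561088562, 0.2682928740978241), (0.38631629943847656, 0.27720004320144653), 1.6297091245651245) 0.15938404257436178
grip 386 [ 0.372 -0.231  0.135] [ 0.505 -0.209  0.168] ((0.43856945633888245, -0.22020013630390167), (0.1324983537197113, 0.022246619686484337), 0.4780656695365906)
rim 992 [ 0.371 -0.333  0.05 ] [ 0.509 -0.107  0.07 ] ((0.4397745132446289, -0.22054681181907654), (0.1379869133234024, 0.2264324575662613), 0.6424737572669983)
b1 281 ((0.6093126535415649, -0.19637751579284668), 0.026924189180135727) [ 0.609 -0.195]
b2 298 ((0.4130522608757019, -0.04529646411538124), 0.025723351165652275) [ 0.413 -0.045]
```

View pics/c1.png

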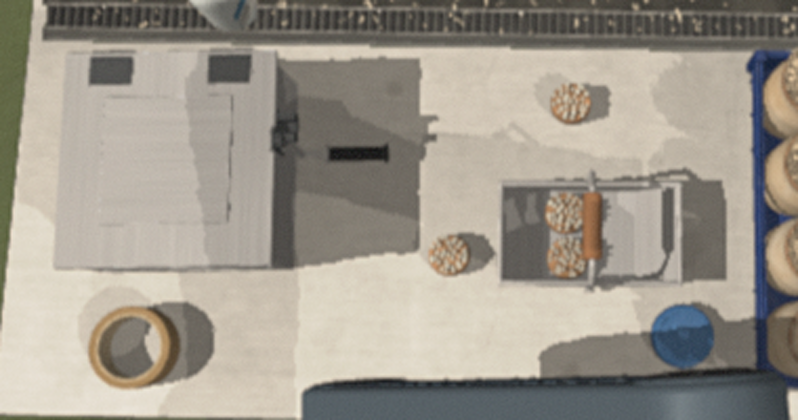

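The crop confirms two butts in the trug (crop 566, 213 and 566, 258) and two loose ones. The black stay grip is at (358, 154) in the crop, (0.537, 0.073) in the world. I'll move above the stay grip next.

```bash
python3 -m crank '[{"dp":[0.0535,-0.0552,0],"delta_rot":[0,0,0],"fingers":1},{"dp":[0.0535,-0.0552,0],"delta_rot":[0,0,0],"fingers":1},{"dp":[0.0535,-0.0552,0],"delta_rot":[0,0,0],"fingers":1},{"dp":[0.0535,-0.0552,0],"delta_rot":[0,0,0],"fingers":1},{"dp":[0.0535,-0.0552,0],"delta_rot":[0,0,0],"fingers":1},{"dp":[0.0535,-0.0552,0],"delta_rot":[0,0,0],"fingers":1},{"dp":[0.0535,-0.0552,0],"delta_rot":[0,0,0],"fingers":1},{"dp":[0.0535,-0.0552,0],"delta_rot":[0,0,0],"fingers":1},{"dp":[0.0535,-0.0552,0],"delta_rot":[0,0,0],"fingers":1},{"dp":[0.0535,-0.0552,0],"delta_rot":[0,0,0],"fingers":1}]' 40
python3 -m crank '[{"dp":[0.0535,-0.0552,0],"delta_rot":[0,0,0],"fingers":1},{"dp":[0.0535,-0.0552,0],"delta_rot":[0,0,0],"fingers":1},{"dp":[0.0535,-0.0552,0],"delta_rot":[0,0,0],"fingers":1},{"dp":[0.0535,-0.0552,0],"delta_rot":[0,0,0],"fingers":1},{"dp":[0.0535,-0.0552,0],"delta_rot":[0,0,0],"fingers":1},{"dp":[0.0535,-0.0552,0],"delta_rot":[0,0,0],"fingers":1},{"dp":[0.0535,-0.0552,0],"delta_rot":[0,0,0],"fingers":1},{"dp":[0.0535,-0.0552,0],"delta_rot":[0,0,0],"fingers":1},{"dp":[0.0535,-0.0552,0],"delta_rot":[0,0,0],"fingers":1},{"dp":[0.0535,-0.0552,0],"delta_rot":[0,0,0],"fingers":1}]'
python3 -m crank '[{"dp":[0,0,0],"delta_rot":[0,0,-0.0175],"fingers":1},{"dp":[0,0,0],"delta_rot":[0,0,-0.0175],"fingers":1},{"dp":[0,0,0],"delta_rot":[0,0,-0.0175],"fingers":1},{"dp":[0,0,0],"delta_rot":[0,0,-0.0175],"fingers":1},{"dp":[0,0,0],"delta_rot":[0,0,-0.0175],"fingers":1},{"dp":[0,0,0],"delta_rot":[0,0,-0.0175],"fingers":1},{"dp":[0,0,0],"delta_rot":[0,0,-0.0175],"fingers":1},{"dp":[0,0,0],"delta_rot":[0,0,-0.0175],"fingers":1},{"dp":[0,0,0],"delta_rot":[0,0,-0.0175],"fingers":1},{"dp":[0,0,0],"delta_rot":[0,0,-0.0175],"fingers":1},{"dp":[0,0,0],"delta_rot":[0,0,-0.0175],"fingers":1},{"dp":[0,0,0],"delta_rot":[0,0,-0.0175],"fingers":1}]'
python3 - <<'E'
from h import *
np.set_printoptions(precision=4,suppress=True)
s=manip.sense(); print(s['q'],s['tcp_pos'],R.from_quat(s['tool_rot']).as_matrix())
c,im,d,P=snap("wrist","w1"); c2,im2,d2,P2=snap("top","t1")
c0=manip.camera_model("top");P0=cloud(c0,np.load("pics/top0.npy"))
m=(P0[...,2]>.152)&(P0[...,2]<.17)&(P0[...,1]>0.148)&(P0[...,1]<.42)&(P0[...,0]<.645)&(P0[...,0]>.3)
q=P0[m][:,:2].astype(np.float32); print("lid",cv2.minAreaRect(q),q.min(0),q.max(0))
# dark grip in wrist view
g=(P[...,2]>.03)&(P[...,2]<.06)&(P[...,1]>.0)&(P[...,1]<.13)&(P[...,0]>.48)&(P[...,0]<.6)
v,u=np.nonzero(g);print("pix",len(u),u.mean(),v.mean()); q=P[g]
print("gripW",cv2.minAreaRect(q[:,:2].astype(np.float32)),q.mean(0),q.max(0),q.min(0))
E
```

```text
t: 0.93
tcp_pos: [0.3472, -0.2684, 0.3038]
tool_rot: [0.992, 0.127, -0.0, -0.0]
force: [1.0, 0.4, -0.1]
finger_gap: 1.001
gripper_force: 0.0
t: 1.77
tcp_pos: [0.5365, 0.0663, 0.3036]
tool_rot: [0.992, 0.127, -0.0, -0.0]
force: [0.7, -0.6, -0.6]
finger_gap: 0.996
gripper_force: 0.0
t: 2.77
tcp_pos: [0.5359, 0.0643, 0.3035]
tool_rot: [0.704, 0.71, -0.0, -0.0]
force: [0.3, -0.5, -0.3]
finger_gap: 1.001
gripper_force: 0.0
[-0.0878  0.4138  1.6468 -0.      1.082  -0.0967] [0.5359 0.0643 0.3035] [[-0.009   1.     -0.001 ]
 [ 1.      0.009   0.0001]
 [ 0.0001 -0.001  -1.    ]]
lid ((0.5130752325057983, 0.2757113575935364), (0.2579852044582367, 0.2579788863658905), 1.8583332300186157) [0.3806 0.1481] [0.6426 0.4077]
pix 2255 329.20266075388025 197.04478935698447
gripW ((0.5396844744682312, 0.08155079185962677), (0.024313045665621758, 0.0957094132900238), 1.42983877658844) [0.5391 0.0778 0.0428] [0.553  0.1293 0.0498] [0.5268 0.0338 0.0306]
```

View pics/w1.png

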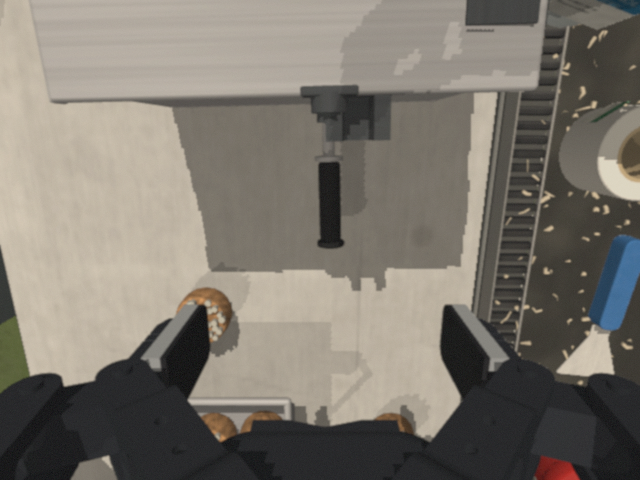

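View pics/t1.png

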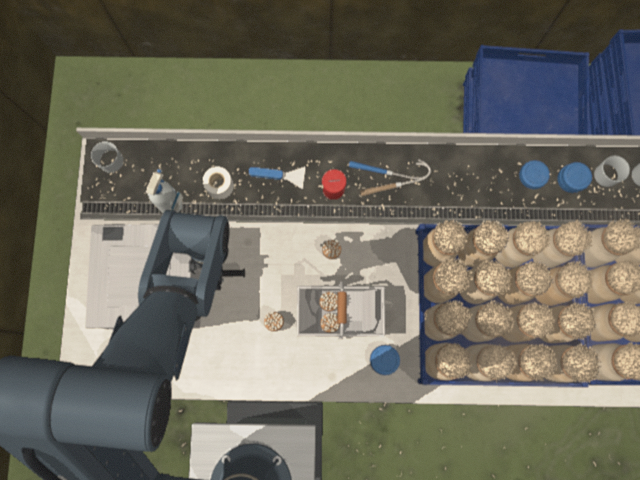

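The stay grip is seen from (330, 160) to (330, 245) in the wrist view, at about (0.539, 0.074, 0.040). The bin is yawed about 1.6°. No other loose butts are visible, so there are 2 inside and 2 outside. I'll descend and grasp the stay.

```bash
python3 -m crank '[{"dp":[0.008,0.006,0.05],"delta_rot":[0,0,-0.003],"fingers":1},{"dp":[0,0,0.054],"delta_rot":[0,0,0],"fingers":1},{"dp":[0,0,0.054],"delta_rot":[0,0,0],"fingers":1},{"dp":[0,0,0.054],"delta_rot":[0,0,0],"fingers":1},{"dp":[0,0,0.054],"delta_rot":[0,0,0],"fingers":1},{"dp":[0,0,0.054],"delta_rot":[0,0,0],"fingers":1},{"dp":[0,0,0.054],"delta_rot":[0,0,0],"fingers":1},{"dp":[0,0,0.053],"delta_rot":[0,0,0],"fingers":1}]'
python3 -m crank '[{"dp":[0,0,0],"delta_rot":[0,0,0],"fingers":-1},{"dp":[0,0,0],"delta_rot":[0,0,0],"fingers":-1},{"dp":[0,0,0],"delta_rot":[0,0,0],"fingers":-1},{"dp":[0,0,0],"delta_rot":[0,0,0],"fingers":-1},{"dp":[0,0,0],"delta_rot":[0,0,0],"fingers":-1},{"dp":[0,0,0],"delta_rot":[0,0,0],"fingers":-1},{"dp":[0,0,0],"delta_rot":[0,0,0],"fingers":-1},{"dp":[0,0,0],"delta_rot":[0,0,0],"fingers":-1},{"dp":[0,0,0],"delta_rot":[0,0,0],"fingers":-1},{"dp":[0,0,0],"delta_rot":[0,0,0],"fingers":-1},{"dp":[0,0,0],"delta_rot":[0,0,0],"fingers":-1}]' 60
python3 - <<'E'
from h import *
np.set_printoptions(precision=4,suppress=True)
s=manip.sense(); print(s['q'],s['tcp_pos'],R.from_quat(s['tool_rot']).as_matrix(),s['force'],s['finger_gap'])
E
```

```text
t: 3.53
tcp_pos: [0.5391, 0.0683, 0.089]
tool_rot: [0.7, 0.714, 0.0, 0.0]
force: [0.6, -0.0, -0.4]
finger_gap: 1.002
gripper_force: 0.0
t: 4.45
tcp_pos: [0.5402, 0.0683, 0.092]
tool_rot: [0.699, 0.715, 0.001, 0.001]
force: [-0.8, 0.8, 6.8]
finger_gap: 0.199
gripper_force: 58.5
[-0.0796  0.7539  1.7805  0.0001  0.6037 -0.1021] [0.5402 0.0683 0.092 ] [[-0.0224  0.9997  0.0035]
 [ 0.9997  0.0224 -0.0002]
 [-0.0003  0.0035 -1.    ]] [-0.757   0.7989  6.8101] 0.19938920000725585
```

```bash
python3 -m crank '[{"dp":[0,-0.004,-0.012],"delta_rot":[0,0,0],"fingers":-1},{"dp":[0,-0.004,-0.016],"delta_rot":[0,0,0],"fingers":-1},{"dp":[0,-0.004,-0.016],"delta_rot":[0,0,0],"fingers":-1},{"dp":[0,-0.004,-0.016],"delta_rot":[0,0,0],"fingers":-1},{"dp":[0,-0.004,-0.016],"delta_rot":[0,0,0],"fingers":-1},{"dp":[0,-0.004,-0.016],"delta_rot":[0,0,0],"fingers":-1},{"dp":[0,-0.004,-0.016],"delta_rot":[0,0,0],"fingers":-1},{"dp":[0,-0.004,-0.016],"delta_rot":[0,0,0],"fingers":-1},{"dp":[0,-0.002,-0.016],"delta_rot":[0,0,0],"fingers":-1}]' 60
python3 -m crank '[{"dp":[0,0,-0.016],"delta_rot":[0,0,0],"fingers":-1},{"dp":[0,0,-0.016],"delta_rot":[0,0,0],"fingers":-1},{"dp":[0,0,-0.016],"delta_rot":[0,0,0],"fingers":-1},{"dp":[0,0,-0.016],"delta_rot":[0,0,0],"fingers":-1},{"dp":[0,0,-0.016],"delta_rot":[0,0,0],"fingers":-1},{"dp":[0,0,-0.016],"delta_rot":[0,0,0],"fingers":-1},{"dp":[0,0,-0.016],"delta_rot":[0,0,0],"fingers":-1},{"dp":[0,0,-0.014],"delta_rot":[0,0,0],"fingers":-1},{"dp":[0,0,0],"delta_rot":[0,0,0],"fingers":-1}]'
python3 - <<'E'
from h import *
c,im,d,P=snap("wrist","w2")
cv2.imwrite("pics/w2.png",im[:,:,::-1])
E
```

```text
t: 5.2
tcp_pos: [0.5214, 0.0677, 0.1613]
tool_rot: [0.699, 0.715, -0.001, -0.0]
force: [-1.0, -3.8, -6.1]
finger_gap: 0.203
gripper_force: 59.2
t: 5.95
tcp_pos: [0.5236, 0.0678, 0.2255]
tool_rot: [0.699, 0.715, 0.002, 0.002]
force: [-0.5, -3.2, -2.1]
finger_gap: 0.201
gripper_force: 59.6
```

View pics/w2.png

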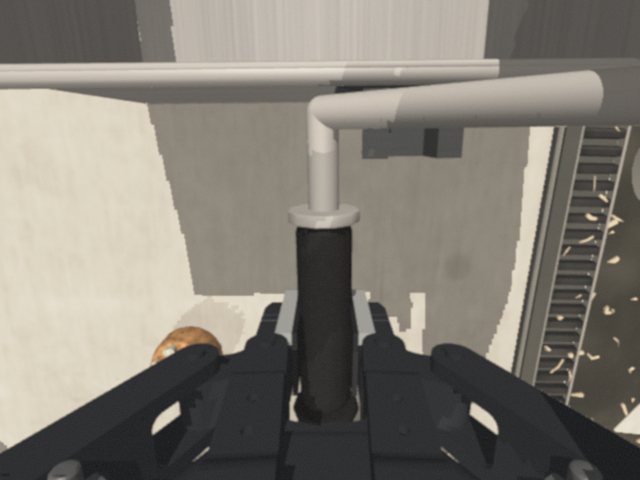

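The lid is up. The bare bar is at (323, 175) and the saddle is behind it at (412, 138). I'll measure both.

Run:
```python
from h import *
np.set_printoptions(precision=4,suppress=True)
c,im,d,P=snap("wrist","w3")
for v in (150,175,200): 
    r=P[v,300:350]; k=r[:,2]>.12; print("bar",v,r[k].mean(0),r[k][:,2].max(), r[k][:,0].min(),r[k][:,0].max())
s=P[100:165,350:470]; 
for a,b in((368,378),(385,418),(428,436),(442,458)): print(a,np.median(P[130:155,a:b].reshape(-1,3),0))
k=(s[...,2]>.135)&(s[...,2]<.17); q=s[k]; print("saddle",len(q),q.min(0),q.max(0),np.percentile(q,[5,50,95],axis=0))
print(manip.sense()['tcp_pos'])
```

```text
bar 150 [0.521  0.1306 0.1718] 0.17379364959120008 0.5160688475344751 0.5258136043106814
bar 175 [0.5213 0.123  0.1721] 0.17411712078074731 0.5165057858261581 0.5260345042215316
bar 200 [0.5214 0.1152 0.1719] 0.17443305874598367 0.5165835789253458 0.5262768544098761
368 [0.538  0.1329 0.1566]
385 [0.5503 0.1329 0.144 ]
428 [0.56   0.1332 0.1502]
442 [0.5643 0.1335 0.1569]
saddle 2952 [0.5348 0.1274 0.1351] [0.5704 0.1382 0.159 ] [[0.5367 0.1284 0.1431]
 [0.5553 0.1329 0.1557]
 [0.568  0.1374 0.1577]]
[0.5227 0.0678 0.2241]
```

```bash
python3 -m crank '[{"dp":[0,0.01,0],"delta_rot":[0,0,0],"fingers":-1},{"dp":[0,0.013,0],"delta_rot":[0,0,0],"fingers":-1},{"dp":[0,0.013,0],"delta_rot":[0,0,0],"fingers":-1},{"dp":[0,0.013,0],"delta_rot":[0,0,0],"fingers":-1},{"dp":[0,0.013,0],"delta_rot":[0,0,0],"fingers":-1},{"dp":[0,0,0],"delta_rot":[0,0,0],"fingers":-1},{"dp":[0,0,0],"delta_rot":[0,0,0],"fingers":-1}]'
python3 - <<'E'
from h import *
np.set_printoptions(precision=4,suppress=True)
c,im,d,P=snap("wrist","w3")
for v in (150,175,200): 
    r=P[v,290:370]; k=r[:,2]>.155; print("bar",v,r[k].mean(0),r[k][:,2].max(), r[k][:,0].min(),r[k][:,0].max())
s=P[90:170,230:450]; k=(s[...,2]>.15)&(s[...,2]<.162)&(s[...,1]<.14); q=s[k]; print("saddle",len(q),np.percentile(q,[2,50,98],axis=0))
print(manip.sense()['tcp_pos'])
E
```

```text
t: 6.63
tcp_pos: [0.5541, 0.0687, 0.2235]
tool_rot: [0.699, 0.715, 0.001, 0.0]
force: [-0.6, -3.0, -2.0]
finger_gap: 0.199
gripper_force: 59.6
bar 150 [0.5542 0.1313 0.164 ] 0.1730395201897975 0.5406162199648186 0.5676249050408441
bar 175 [0.552  0.124  0.1709] 0.172336068736061 0.5472894072115295 0.5568186851131816
bar 200 [0.5522 0.1161 0.1709] 0.1726327686658819 0.5473548465382035 0.5570572844979795
saddle 2021 [[0.5352 0.1279 0.1515]
 [0.5439 0.1335 0.1566]
 [0.5693 0.1395 0.1582]]
[0.5533 0.0687 0.2234]
```

View pics/w3.png

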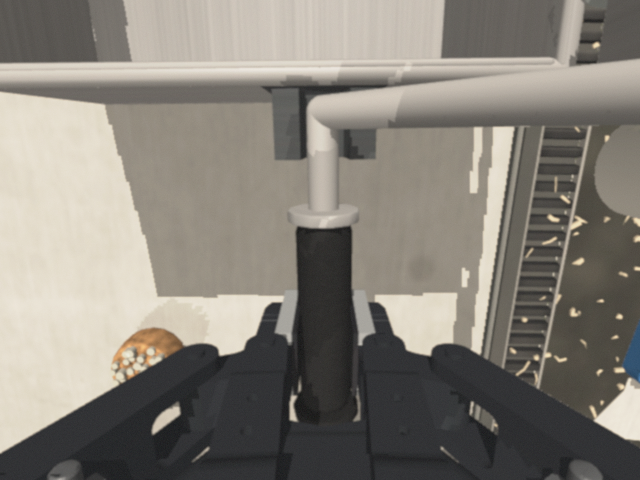

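The bar is centred over the saddle (both at x≈0.552). I'll lower it 19 mm.

```bash
python3 -m crank '[{"dp":[0,0,0.008],"delta_rot":[0,0,0],"fingers":-1},{"dp":[0,0,0.008],"delta_rot":[0,0,0],"fingers":-1},{"dp":[0,0,0.008],"delta_rot":[0,0,0],"fingers":-1},{"dp":[0,0,0.008],"delta_rot":[0,0,0],"fingers":-1},{"dp":[0,0,0.005],"delta_rot":[0,0,0],"fingers":-1},{"dp":[0,0,0],"delta_rot":[0,0,0],"fingers":-1},{"dp":[0,0,0],"delta_rot":[0,0,0],"fingers":-1}]'
python3 - <<'E'
from h import *
np.set_printoptions(precision=4,suppress=True)
c,im,d,P=snap("wrist","w4")
for v in (175,200): 
    r=P[v,300:350]; k=r[:,2]>.13; print("bar",v,r[k].mean(0),r[k][:,2].max())
print(manip.sense())
E
```

```text
t: 7.27
tcp_pos: [0.5526, 0.0687, 0.2051]
tool_rot: [0.699, 0.715, -0.0, -0.001]
force: [-3.3, -3.0, 1.9]
finger_gap: 0.2
gripper_force: 60.4
bar 175 [0.55   0.1239 0.1525] 0.1550053294704849
bar 200 [0.5505 0.1167 0.1563] 0.27488527992374
{'t': 7.3167, 'q': array([-0.0771,  0.5733,  1.6948,  0.0001,  0.8747, -0.0995]), 'qd': array([-0.    ,  0.0006,  0.0016, -0.    , -0.0021,  0.0013]), 'tau': array([  0.7991, -39.8239, -13.7374,   0.5451,  -0.7661,   0.1108]), 'tcp_pos': array([0.5526, 0.0686, 0.2051]), 'tool_rot': array([ 0.6992,  0.7149, -0.0004, -0.0005]), 'force': array([-2.6075, -1.7986,  2.7346]), 'ft_torque': array([-0.254 ,  0.4248,  0.0773]), 'gripper_force': 60.394535064697266, 'finger_gap': 0.20244369929042594}
```

The bar is seated at z≈0.150. I'll release it, rise, and work out the wrist angles for tipping.

```bash
python3 -m crank '[{"dp":[0,0,0],"delta_rot":[0,0,0],"fingers":1},{"dp":[0,0,0],"delta_rot":[0,0,0],"fingers":1},{"dp":[0,0,0],"delta_rot":[0,0,0],"fingers":1},{"dp":[0,0,0],"delta_rot":[0,0,0],"fingers":1},{"dp":[0,0,0],"delta_rot":[0,0,0],"fingers":1},{"dp":[0,0,0],"delta_rot":[0,0,0],"fingers":1},{"dp":[0,0,0],"delta_rot":[0,0,0],"fingers":1},{"dp":[0,0,-0.02],"delta_rot":[0,0,0],"fingers":1},{"dp":[0,0,-0.05],"delta_rot":[0,0,0],"fingers":1},{"dp":[0,0,-0.07],"delta_rot":[0,0,0],"fingers":1},{"dp":[0,0,-0.07],"delta_rot":[0,0,0],"fingers":1},{"dp":[0,0,-0.07],"delta_rot":[0,0,0],"fingers":1}]'
python3 - <<'E'
from h import *
np.set_printoptions(precision=2,suppress=True)
def M(b,q1,zt,xs):
    z=np.array(zt);z=z/np.linalg.norm(z);x=np.array([xs,0,0.]);T=np.stack([x,np.cross(z,x),z],1)
    return R.from_euler('Y',-b)*R.from_euler('Z',-q1)*R.from_matrix(T)*R.from_euler('Z',-np.pi/2)
s=manip.sense(); q=s['q']
print("check",R.from_euler('ZYZYZZ',[q[0],q[1]+q[2],q[3],q[4],q[5],np.pi/2]).as_matrix() if 0 else (R.from_euler('Z',q[0])*R.from_euler('Y',q[1]+q[2])*R.from_euler('Z',q[3])*R.from_euler('Y',q[4])*R.from_euler('Z',q[5]+np.pi/2)).as_matrix(),R.from_quat(s['tool_rot']).as_matrix())
for sy in (1,-1):
  for xs in (1,-1):
    for b in (1.8,2.1,2.4):
      for q1 in (-.3,.2,.6):
        print(sy,xs,b,q1,M(b,q1,[0,sy*.985,.174],xs).as_euler('ZYZ'), "down",M(b,q1,[0,0,-1.],xs).as_euler('ZYZ'))
c2,im2,d2,P2=snap("scene","s2")
print(s['tcp_pos'],s['force'])
E
```

```text
t: 8.32
tcp_pos: [0.5528, 0.0686, 0.347]
tool_rot: [0.699, 0.715, -0.0, -0.0]
force: [0.8, 0.3, 0.3]
finger_gap: 1.001
gripper_force: 0.0
check [[-0.02  1.   -0.  ]
 [ 1.    0.02  0.  ]
 [ 0.   -0.   -1.  ]] [[-0.02  1.   -0.  ]
 [ 1.    0.02  0.  ]
 [ 0.   -0.   -1.  ]]
1 1 1.8 -0.3 [1.68 1.9  1.39] down [0.   1.34 1.27]
1 1 1.8 0.2 [1.79 1.42 1.31] down [0.   1.34 1.77]
1 1 1.8 0.6 [1.92 1.04 1.19] down [0.   1.34 2.17]
1 1 2.1 -0.3 [1.57 1.92 1.07] down [0.   1.04 1.27]
1 1 2.1 0.2 [1.82 1.49 1.01] down [-0.    1.04  1.77]
1 1 2.1 0.6 [2.06 1.17 0.89] down [0.   1.04 2.17]
1 1 2.4 -0.3 [1.47 1.9  0.75] down [0.   0.74 1.27]
1 1 2.4 0.2 [1.84 1.57 0.72] down [0.   0.74 1.77]
1 1 2.4 0.6 [2.15 1.32 0.61] down [0.   0.74 2.17]
1 -1 1.8 -0.3 [ 1.68  1.9  -1.76] down [ 0.    1.34 -1.87]
1 -1 1.8 0.2 [ 1.79  1.42 -1.83] down [ 0.    1.34 -1.37]
1 -1 1.8 0.6 [ 1.92  1.04 -1.95] down [-0.    1.34 -0.97]
1 -1 2.1 -0.3 [ 1.57  1.92 -2.07] down [ 0.    1.04 -1.87]
1 -1 2.1 0.2 [ 1.82  1.49 -2.13] down [ 0.    1.04 -1.37]
1 -1 2.1 0.6 [ 2.06  1.17 -2.26] down [ 0.    1.04 -0.97]
1 -1 2.4 -0.3
[... 530 characters left out ...]
 down [0.   0.74 1.27]
-1 1 2.4 0.2 [-1.54  1.83  2.39] down [0.   0.74 1.77]
-1 1 2.4 0.6 [-1.23  2.1   2.44] down [0.   0.74 2.17]
-1 -1 1.8 -0.3 [-1.82  1.32 -1.28] down [ 0.    1.34 -1.87]
-1 -1 1.8 0.2 [-1.7   1.8  -1.37] down [ 0.    1.34 -1.37]
-1 -1 1.8 0.6 [-1.62  2.19 -1.41] down [-0.    1.34 -0.97]
-1 -1 2.1 -0.3 [-1.88  1.41 -0.99] down [ 0.    1.04 -1.87]
-1 -1 2.1 0.2 [-1.62  1.83 -1.07] down [ 0.    1.04 -1.37]
-1 -1 2.1 0.6 [-1.41  2.17 -1.05] down [ 0.    1.04 -0.97]
-1 -1 2.4 -0.3 [-1.91  1.5  -0.7 ] down [ 0.    0.74 -1.87]
-1 -1 2.4 0.2 [-1.54  1.83 -0.76] down [ 0.    0.74 -1.37]
-1 -1 2.4 0.6 [-1.23  2.1  -0.7 ] down [ 0.    0.74 -0.97]
[0.55 0.07 0.35] [0.82 0.3  0.34]
```

View pics/s2.png

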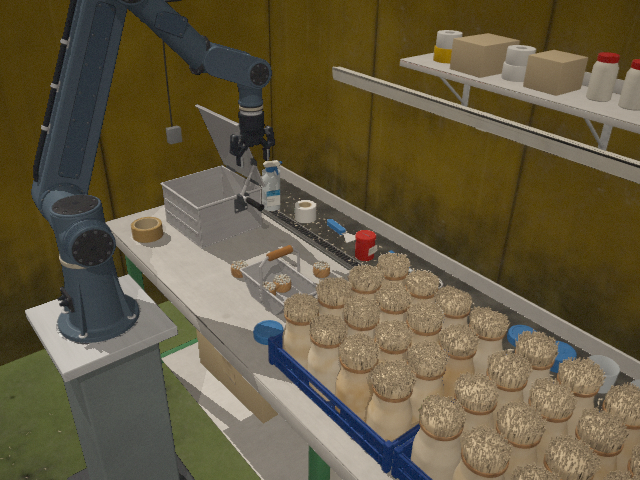

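The scene view shows the lid propped, with the stay in the notch near (250, 205). Next I'll move above the trug.

```bash
python3 -m crank '[{"dp":[-0.0716,-0.0304,0],"delta_rot":[0,0,0],"fingers":1},{"dp":[-0.0716,-0.0304,0],"delta_rot":[0,0,0],"fingers":1},{"dp":[-0.0716,-0.0304,0],"delta_rot":[0,0,0],"fingers":1},{"dp":[-0.0716,-0.0304,0],"delta_rot":[0,0,0],"fingers":1},{"dp":[-0.0716,-0.0304,0],"delta_rot":[0,0,0],"fingers":1},{"dp":[-0.0716,-0.0304,0],"delta_rot":[0,0,0],"fingers":1},{"dp":[-0.0716,-0.0304,0],"delta_rot":[0,0,0],"fingers":1},{"dp":[-0.0716,-0.0304,0],"delta_rot":[0,0,0],"fingers":1}]'
python3 -m crank '[{"dp":[0,0,0],"delta_rot":[0,0,0.0195],"fingers":1},{"dp":[0,0,0],"delta_rot":[0,0,0.0195],"fingers":1},{"dp":[0,0,0],"delta_rot":[0,0,0.0195],"fingers":1},{"dp":[0,0,0],"delta_rot":[0,0,0.0195],"fingers":1},{"dp":[0,0,0],"delta_rot":[0,0,0.0195],"fingers":1},{"dp":[0,0,0],"delta_rot":[0,0,0.0195],"fingers":1},{"dp":[0,0,0],"delta_rot":[0,0,0.0195],"fingers":1},{"dp":[0,0,0],"delta_rot":[0,0,0.0195],"fingers":1},{"dp":[0,0,0],"delta_rot":[0,0,0.0195],"fingers":1},{"dp":[0,0,0],"delta_rot":[0,0,0.0195],"fingers":1},{"dp":[0,0,0],"delta_rot":[0,0,0.0195],"fingers":1},{"dp":[0,0,0],"delta_rot":[0,0,0.0195],"fingers":1}]'
python3 -m crank '[{"dp":[0,0,0],"delta_rot":[0,0,0.0195],"fingers":1},{"dp":[0,0,0],"delta_rot":[0,0,0],"fingers":1}]'
python3 - <<'E'
from h import *
np.set_printoptions(precision=4,suppress=True)
s=manip.sense();print(s['q'],s['tcp_pos'],R.from_quat(s['tool_rot']).as_matrix()[:,0])
c,im,d,P=snap("wrist","w5")
hsv=cv2.cvtColor(im,cv2.COLOR_RGB2HSV)
m=(P[...,2]>.13)&(P[...,2]<.18)&(P[...,1]>-.3)&(P[...,1]<-.15)&(hsv[...,1]>90)&(P[...,0]>.35)
n,l,st,ce=cv2.connectedComponentsWithStats(m.astype(np.uint8)); i=1+st[1:,4].argmax(); q=P[l==i]
print(st[i],cv2.minAreaRect(q[:,:2].astype(np.float32)),q.max(0),q.min(0))
q=P[(P[...,2]>.05)&(P[...,2]<.068)&(P[...,1]<-0.05)&(P[...,1]>-.38)&(P[...,0]<.6)]
print("rim",cv2.minAreaRect(q[:,:2].astype(np.float32)))
E
```

```text
t: 9.03
tcp_pos: [0.4369, -0.2219, 0.3456]
tool_rot: [0.699, 0.715, 0.0, 0.001]
force: [0.7, -0.2, -0.2]
finger_gap: 1.0
gripper_force: 0.0
t: 10.03
tcp_pos: [0.4379, -0.2204, 0.3455]
tool_rot: [0.998, 0.058, 0.0, 0.0]
force: [0.2, 0.4, 0.1]
finger_gap: 1.002
gripper_force: 0.0
t: 10.2
tcp_pos: [0.4379, -0.2204, 0.3454]
tool_rot: [1.0, -0.001, 0.0, 0.0]
force: [-0.5, -0.3, -0.1]
finger_gap: 0.999
gripper_force: 0.0
[-0.6948  0.2924  1.7107  0.0001  1.1377  0.8778] [ 0.4379 -0.2204  0.3454] [ 1.     -0.0018  0.0006]
[ 309  171   34  113 3488] ((0.44222041964530945, -0.22220170497894287), (0.07711446285247803, 0.022447802126407623), 0.5386474132537842) [ 0.4807 -0.2107  0.1629] [ 0.4037 -0.2336  0.1455]
rim ((0.44412195682525635, -0.2222692221403122), (0.13400277495384216, 0.22706091403961182), 0.4205928444862366)
```

View pics/w5.png

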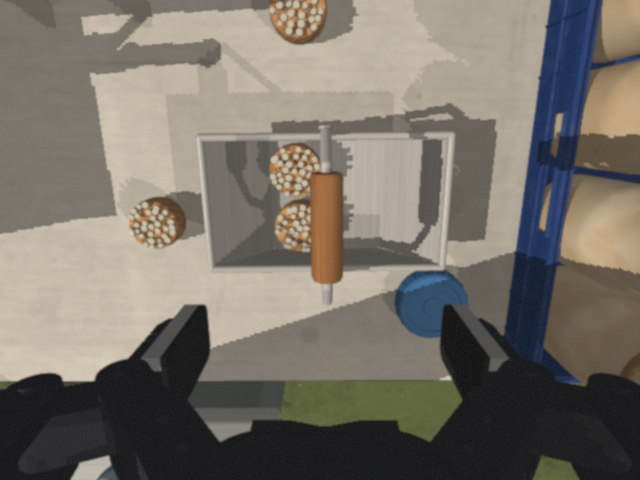

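The wrist view shows the trug grip at (327, 228), about (0.442, −0.222), and exactly two butts inside at (296, 168) and (300, 225). I'll grasp the trug.

```bash
python3 -m crank '[{"dp":[0.0086,0.0036,0.056],"delta_rot":[0,0,0],"fingers":1},{"dp":[0,0,0.076],"delta_rot":[0,0,0],"fingers":1},{"dp":[0,0,0.076],"delta_rot":[0,0,0],"fingers":1},{"dp":[0,0,0.076],"delta_rot":[0,0,0],"fingers":1},{"dp":[0,0,0],"delta_rot":[0,0,0],"fingers":-1},{"dp":[0,0,0],"delta_rot":[0,0,0],"fingers":-1},{"dp":[0,0,0],"delta_rot":[0,0,0],"fingers":-1},{"dp":[0,0,0],"delta_rot":[0,0,0],"fingers":-1},{"dp":[0,0,0],"delta_rot":[0,0,0],"fingers":-1},{"dp":[0,0,0],"delta_rot":[0,0,0],"fingers":-1},{"dp":[0,0,0],"delta_rot":[0,0,0],"fingers":-1},{"dp":[0,0,0],"delta_rot":[0,0,0],"fingers":-1}]' 110
python3 -m crank '[{"dp":[0,0,0],"delta_rot":[0,0,0],"fingers":-1},{"dp":[0,0,0],"delta_rot":[0,0,0],"fingers":-1},{"dp":[0,0,0],"delta_rot":[0,0,0],"fingers":-1},{"dp":[0,0,0],"delta_rot":[0,0,0],"fingers":-1},{"dp":[0,0,-0.02],"delta_rot":[0,0,0],"fingers":-1},{"dp":[0,0,-0.02],"delta_rot":[0,0,0],"fingers":-1},{"dp":[0,0,-0.02],"delta_rot":[0,0,0],"fingers":-1},{"dp":[0,0,-0.02],"delta_rot":[0,0,0],"fingers":-1},{"dp":[0,0,0],"delta_rot":[0,0,0],"fingers":-1}]'
```

```text
t: 11.25
tcp_pos: [0.4433, -0.2224, 0.2057]
tool_rot: [1.0, 0.0, 0.002, 0.001]
force: [1.1, 2.9, 7.2]
finger_gap: 0.237
gripper_force: 107.3
t: 12.0
tcp_pos: [0.443, -0.2228, 0.2456]
tool_rot: [1.0, 0.0, 0.002, 0.002]
force: [0.6, 0.5, -3.5]
finger_gap: 0.235
gripper_force: 107.9
```

```bash
python3 -m crank '[{"dp":[0,0,-0.05],"delta_rot":[0,0,0],"fingers":-1},{"dp":[0,0,-0.07],"delta_rot":[0,0,0],"fingers":-1},{"dp":[0,0,-0.07],"delta_rot":[0,0,0],"fingers":-1},{"dp":[0,0,-0.06],"delta_rot":[0,0,0],"fingers":-1},{"dp":[0,0,-0.04],"delta_rot":[0,0,0],"fingers":-1}]'
python3 -m crank '[{"dp":[0.005,-0.04,0],"delta_rot":[0,0,0],"fingers":-1},{"dp":[0.005,-0.066,0],"delta_rot":[0,0,0],"fingers":-1},{"dp":[0.005,-0.076,0],"delta_rot":[0,0,0],"fingers":-1},{"dp":[0.005,-0.076,0],"delta_rot":[0,0,0],"fingers":-1},{"dp":[0.005,-0.076,0],"delta_rot":[0,0,0],"fingers":-1},{"dp":[0.005,-0.076,0],"delta_rot":[0,0,0],"fingers":-1},{"dp":[0.005,-0.076,0],"delta_rot":[0,0,0],"fingers":-1},{"dp":[0.005,-0.076,0],"delta_rot":[0,0,0],"fingers":-1},{"dp":[0.005,-0.076,0],"delta_rot":[0,0,0],"fingers":-1},{"dp":[0.005,-0.076,0],"delta_rot":[0,0,0],"fingers":-1},{"dp":[0.004,-0.076,0],"delta_rot":[0,0,0],"fingers":-1}]'
python3 -m crank '[{"dp":[0,-0.05,0],"delta_rot":[0,0,0],"fingers":-1},{"dp":[0,-0.03,0],"delta_rot":[0,0,0],"fingers":-1},{"dp":[0,-0.02,0],"delta_rot":[0,0,0],"fingers":-1},{"dp":[0,-0.016,0],"delta_rot":[0,0,0],"fingers":-1},{"dp":[0,0,0],"delta_rot":[0,0,0],"fingers":-1}]'
python3 -m crank '[{"dp":[0,0.006,0],"delta_rot":[0.009,0,0],"fingers":-1},{"dp":[0,0.0132,0],"delta_rot":[0.0195,0,0],"fingers":-1},{"dp":[0,0,0],"delta_rot":[0,0,0],"fingers":-1}]'
python3 - <<'E'
from h import *
np.set_printoptions(precision=4,suppress=True)
s=manip.sense();print(s['q'],s['tcp_pos'],R.from_quat(s['tool_rot']).as_matrix()[:,2],s['finger_gap'])
snap("scene","s3")
E
```

```text
t: 12.42
tcp_pos: [0.4424, -0.2224, 0.3912]
tool_rot: [1.0, 0.0, 0.002, 0.002]
force: [1.0, -0.9, -5.7]
finger_gap: 0.236
gripper_force: 108.7
t: 13.33
tcp_pos: [0.4681, 0.1745, 0.3878]
tool_rot: [1.0, 0.0, -0.0, 0.0]
force: [1.7, -0.1, -3.0]
finger_gap: 0.234
gripper_force: 108.7
t: 13.75
tcp_pos: [0.4688, 0.2315, 0.3877]
tool_rot: [1.0, 0.001, -0.0, -0.0]
force: [-0.1, 0.6, -3.5]
finger_gap: 0.232
gripper_force: 108.7
t: 14.0
tcp_pos: [0.4692, 0.218, 0.3871]
tool_rot: [0.996, -0.002, -0.0, -0.09]
force: [-0.6, -0.8, -4.3]
finger_gap: 0.234
gripper_force: 108.9
[0.1397 0.2668 1.6307 0.1889 1.2247 1.6521] [0.4692 0.218  0.3871] [-0.0001  0.1784 -0.984 ] 0.23370994683466992
```

View pics/s3.png

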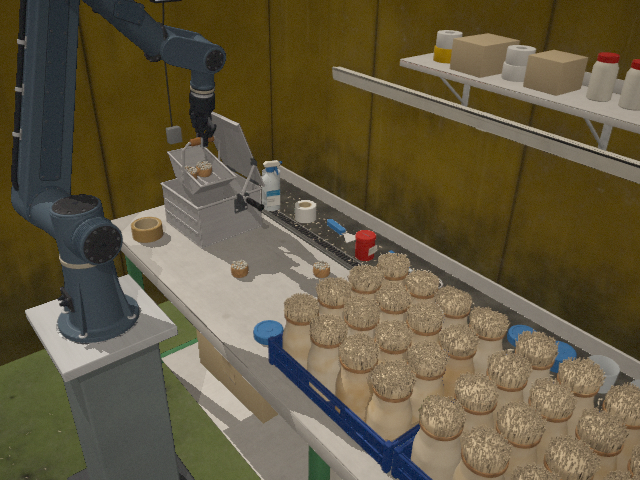

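The trug is held over the bin with both butts inside, near (200, 170), and the wrist is turning in its roomy direction. I'll tip it.

```bash
python3 -m crank '[{"dp":[0,0.0132,0],"delta_rot":[0.0195,0,0],"fingers":-1},{"dp":[0,0.0132,0],"delta_rot":[0.0195,0,0],"fingers":-1},{"dp":[0,0.0132,0],"delta_rot":[0.0195,0,0],"fingers":-1},{"dp":[0,0.0132,0],"delta_rot":[0.0195,0,0],"fingers":-1},{"dp":[0,0.0132,0],"delta_rot":[0.0195,0,0],"fingers":-1},{"dp":[0,0.0132,0],"delta_rot":[0.0195,0,0],"fingers":-1},{"dp":[0,0.0068,0],"delta_rot":[0.01,0,0],"fingers":-1}]'
python3 -m crank '[{"dp":[0,0.0068,0],"delta_rot":[0.01,0,0],"fingers":-1},{"dp":[0,0.0068,0],"delta_rot":[0.01,0,0],"fingers":-1},{"dp":[0,0.0068,0],"delta_rot":[0.01,0,0],"fingers":-1},{"dp":[0,0.0068,0],"delta_rot":[0.01,0,0],"fingers":-1},{"dp":[0,0.0068,0],"delta_rot":[0.01,0,0],"fingers":-1},{"dp":[0,0.0068,0],"delta_rot":[0.01,0,0],"fingers":-1},{"dp":[0,0.0068,0],"delta_rot":[0.01,0,0],"fingers":-1},{"dp":[0,0.0068,0],"delta_rot":[0.01,0,0],"fingers":-1},{"dp":[0,0.0068,0],"delta_rot":[0.01,0,0],"fingers":-1},{"dp":[0,0.0068,0],"delta_rot":[0.01,0,0],"fingers":-1},{"dp":[0,0.0068,0],"delta_rot":[0.01,0,0],"fingers":-1},{"dp":[0,0.0068,0],"delta_rot":[0.01,0,0],"fingers":-1}]'
python3 -m crank '[{"dp":[0,0.0068,0],"delta_rot":[0.01,0,0],"fingers":-1},{"dp":[0,0,0],"delta_rot":[0,0,0],"fingers":-1},{"dp":[0,0,0],"delta_rot":[0,0,0],"fingers":-1},{"dp":[0,0,0],"delta_rot":[0,0,0],"fingers":-1},{"dp":[0,0,0],"delta_rot":[0,0,0],"fingers":-1},{"dp":[0,0,0],"delta_rot":[0,0,0],"fingers":-1},{"dp":[0,0,0],"delta_rot":[0,0,0],"fingers":-1}]'
python3 - <<'E'
from h import *
np.set_printoptions(precision=4,suppress=True)
s=manip.sense();print(s['q'],s['tcp_pos'],R.from_quat(s['tool_rot']).as_matrix()[:,2],s['finger_gap'])
snap("scene","s4")
E
```

```text
t: 14.63
tcp_pos: [0.4694, 0.1827, 0.3651]
tool_rot: [0.883, -0.001, -0.001, -0.468]
force: [-0.5, 0.3, -5.3]
finger_gap: 0.233
gripper_force: 109.3
t: 15.63
tcp_pos: [0.4698, 0.1748, 0.3268]
tool_rot: [-0.65, -0.001, 0.001, 0.76]
force: [0.3, 0.2, -3.5]
finger_gap: 0.234
gripper_force: 109.4
t: 16.22
tcp_pos: [0.4691, 0.1755, 0.3253]
tool_rot: [-0.625, -0.001, -0.0, 0.781]
force: [0.3, 0.5, -3.2]
finger_gap: 0.232
gripper_force: 109.8
[-0.3293  0.8032  1.9693  1.3412  1.8956  0.367 ] [0.4691 0.1755 0.3253] [-0.0009  0.9755  0.2198] 0.23225727372387378
```

View pics/s4.png

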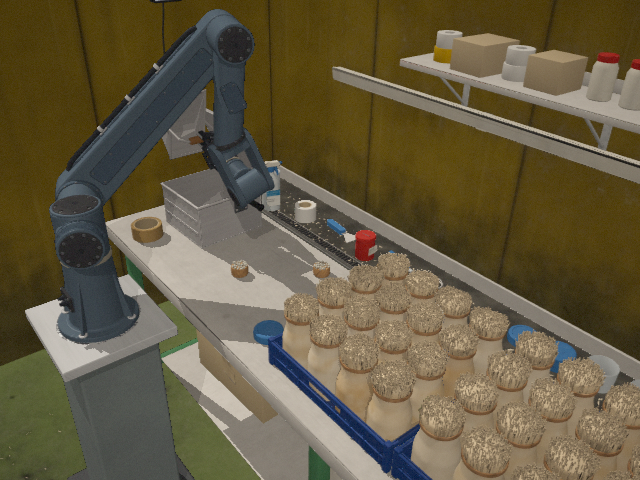

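```bash
python3 -m crank '[{"dp":[0,-0.0129,0],"delta_rot":[-0.019,0,0],"fingers":-1},{"dp":[0,-0.0129,0],"delta_rot":[-0.019,0,0],"fingers":-1},{"dp":[0,-0.0129,0],"delta_rot":[-0.019,0,0],"fingers":-1},{"dp":[0,-0.0129,0],"delta_rot":[-0.019,0,0],"fingers":-1},{"dp":[0,-0.0129,0],"delta_rot":[-0.019,0,0],"fingers":-1},{"dp":[0,-0.0129,0],"delta_rot":[-0.019,0,0],"fingers":-1},{"dp":[0,-0.0129,0],"delta_rot":[-0.019,0,0],"fingers":-1},{"dp":[0,-0.0129,0],"delta_rot":[-0.019,0,0],"fingers":-1},{"dp":[0,-0.0129,0],"delta_rot":[-0.019,0,0],"fingers":-1},{"dp":[0,-0.0129,0],"delta_rot":[-0.019,0,0],"fingers":-1},{"dp":[0,-0.0129,0],"delta_rot":[-0.019,0,0],"fingers":-1},{"dp":[0,-0.0129,0],"delta_rot":[-0.019,0,0],"fingers":-1}]'
python3 -m crank '[{"dp":[0,-0.0129,0],"delta_rot":[-0.019,0,0],"fingers":-1},{"dp":[0,-0.0129,0],"delta_rot":[-0.019,0,0],"fingers":-1},{"dp":[0,-0.0129,0],"delta_rot":[-0.019,0,0],"fingers":-1},{"dp":[0,0,0],"delta_rot":[0,0,0],"fingers":-1},{"dp":[0,0,0],"delta_rot":[0,0,0],"fingers":-1}]'
python3 - <<'E'
from h import *
np.set_printoptions(precision=4,suppress=True)
s=manip.sense();print(s['q'],s['tcp_pos'],R.from_quat(s['tool_rot']).as_matrix(),s['force'])
E
```

```text
t: 17.27
tcp_pos: [0.4672, 0.2052, 0.39]
tool_rot: [0.984, -0.0, -0.001, -0.177]
force: [0.5, 0.4, -3.8]
finger_gap: 0.233
gripper_force: 109.4
t: 17.68
tcp_pos: [0.4671, 0.2252, 0.3931]
tool_rot: [1.0, 0.002, -0.002, -0.003]
force: [-0.8, 0.6, -3.9]
finger_gap: 0.237
gripper_force: 109.4
[0.2307 0.2834 1.578  0.0068 1.2836 1.7962] [0.4671 0.2252 0.3931] [[ 1.      0.0033 -0.0047]
 [ 0.0034 -1.      0.0056]
 [-0.0047 -0.0056 -1.    ]] [-0.8446  0.6186 -3.8526]
```

```bash
python3 -m crank '[{"dp":[-0.005,0.04,0],"delta_rot":[0,0,0],"fingers":-1},{"dp":[-0.005,0.07,0],"delta_rot":[0,0,0],"fingers":-1},{"dp":[-0.005,0.08,0],"delta_rot":[0,0,0],"fingers":-1},{"dp":[-0.005,0.08,0],"delta_rot":[0,0,0],"fingers":-1},{"dp":[-0.005,0.08,0],"delta_rot":[0,0,0],"fingers":-1},{"dp":[-0.005,0.08,0],"delta_rot":[0,0,0],"fingers":-1},{"dp":[-0.005,0.08,0],"delta_rot":[0,0,0],"fingers":-1},{"dp":[-0.005,0.08,0],"delta_rot":[0,0,0],"fingers":-1},{"dp":[-0.005,0.08,0],"delta_rot":[0,0,0],"fingers":-1},{"dp":[-0.003,0.08,0],"delta_rot":[0,0,0],"fingers":-1},{"dp":[0,0.08,0],"delta_rot":[0,0,0],"fingers":-1},{"dp":[0,0.066,0],"delta_rot":[0,0,0],"fingers":-1}]'
python3 -m crank '[{"dp":[0,0,0],"delta_rot":[0,0,0],"fingers":-1},{"dp":[0,0,0.06],"delta_rot":[0,0,0],"fingers":-1},{"dp":[0,0,0.07],"delta_rot":[0,0,0],"fingers":-1},{"dp":[0,0,0.07],"delta_rot":[0,0,0],"fingers":-1},{"dp":[0,0,0.06],"delta_rot":[0,0,0],"fingers":-1},{"dp":[0,0,0.05],"delta_rot":[0,0,0],"fingers":-1},{"dp":[0,0,0.03],"delta_rot":[0,0,0],"fingers":-1},{"dp":[0,0,0.014],"delta_rot":[0,0,0],"fingers":-1},{"dp":[0,0,0.008],"delta_rot":[0,0,0],"fingers":-1},{"dp":[0,0,0],"delta_rot":[0,0,0],"fingers":-1},{"dp":[0,0,0],"delta_rot":[0,0,0],"fingers":-1}]'
python3 - <<'E'
from h import *
np.set_printoptions(precision=4,suppress=True)
s=manip.sense();print(s['tcp_pos'],R.from_quat(s['tool_rot']).as_matrix()[:,2],s['force'])
c,im,d,P=snap("wrist","w6")
E
```

```text
t: 18.68
tcp_pos: [0.443, -0.2271, 0.3918]
tool_rot: [1.0, -0.002, -0.0, -0.003]
force: [-0.3, 0.4, -2.5]
finger_gap: 0.233
gripper_force: 109.4
t: 19.6
tcp_pos: [0.4454, -0.2239, 0.2122]
tool_rot: [1.0, -0.0, 0.001, -0.001]
force: [-0.1, 0.7, -3.7]
finger_gap: 0.232
gripper_force: 109.3
[ 0.4454 -0.2239  0.2122] [ 0.0014  0.0028 -1.    ] [-0.098   0.6897 -3.6546]
```

View pics/w6.png

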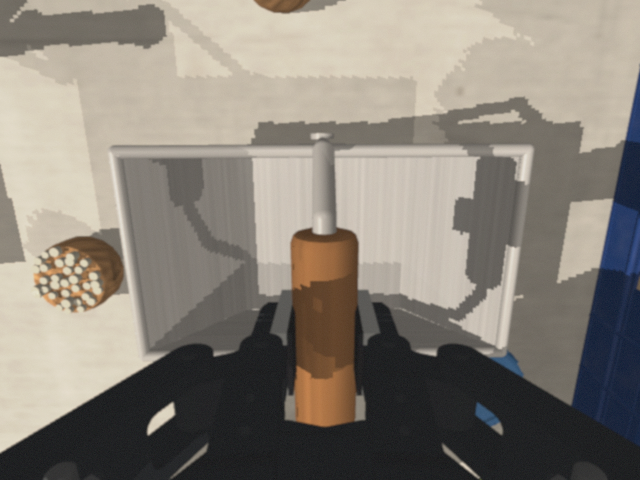

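The trug is empty; the view shows bare floor, with only the loose butts at (75, 275) and (285, 0) nearby. I'll set it down, release, and locate the loose butts numerically.

```bash
python3 -m crank '[{"dp":[0,0,0.006],"delta_rot":[0,0,0],"fingers":-1},{"dp":[0,0,0.006],"delta_rot":[0,0,0],"fingers":-1},{"dp":[0,0,0.002],"delta_rot":[0,0,0],"fingers":-1},{"dp":[0,0,0],"delta_rot":[0,0,0],"fingers":-1}]'
python3 -m crank '[{"dp":[0,0,0],"delta_rot":[0,0,0],"fingers":1},{"dp":[0,0,0],"delta_rot":[0,0,0],"fingers":1},{"dp":[0,0,0],"delta_rot":[0,0,0],"fingers":1},{"dp":[0,0,0],"delta_rot":[0,0,0],"fingers":1},{"dp":[0,0,0],"delta_rot":[0,0,0],"fingers":1},{"dp":[0,0,0],"delta_rot":[0,0,0],"fingers":1},{"dp":[0,0,0],"delta_rot":[0,0,0],"fingers":1},{"dp":[0,0,-0.04],"delta_rot":[0,0,0],"fingers":1},{"dp":[0,0,-0.07],"delta_rot":[0,0,0],"fingers":1},{"dp":[0,0,-0.07],"delta_rot":[0,0,0],"fingers":1},{"dp":[0,0,-0.07],"delta_rot":[0,0,0],"fingers":1},{"dp":[0,0,0],"delta_rot":[0,0,0],"fingers":1}]' 40
cat > butts.py <<'E'
from h import *
np.set_printoptions(precision=4,suppress=True)
def butts(cam,tag):
    c,im,d,P=snap(cam,tag); hsv=cv2.cvtColor(im,cv2.COLOR_RGB2HSV)
    m=(P[...,2]>.015)&(P[...,2]<.045)&(P[...,0]>.2)&(P[...,0]<.68)&(P[...,1]>-.43)&(P[...,1]<.3)&(d>0)
    n,l,st,ce=cv2.connectedComponentsWithStats(m.astype(np.uint8))
    for i in range(1,n):
        if st[i,4]<120: continue
        q=P[l==i]; t=q[q[:,2]>.026]
        if len(t)<50: continue
        (x,y),r=cv2.minEnclosingCircle(t[:,:2].astype(np.float32))
        print(cam,np.array([x,y,r]),"n",len(q),"z",t[:,2].max().round(3),"hue",np.median(hsv[l==i],0),ce[i])
    return c,im,d,P
if __name__=="__main__":
    s=manip.sense();print(s['t'],s['q'],s['tcp_pos'],R.from_quat(s['tool_rot']).as_matrix()[:,0])
    butts("wrist","wb%d"%(s['t']*10)); butts("top","tb%d"%(s['t']*10))
E
python3 butts.py
```

```text
t: 19.98
tcp_pos: [0.4457, -0.2229, 0.2059]
tool_rot: [1.0, 0.0, 0.001, -0.001]
force: [-0.8, 2.5, 5.7]
finger_gap: 0.23
gripper_force: 110.7
t: 20.98
tcp_pos: [0.4479, -0.2257, 0.3359]
tool_rot: [1.0, 0.0, 0.005, 0.003]
force: [0.3, -0.1, -0.1]
finger_gap: 0.999
gripper_force: 0.0
20.9833 [-0.6911  0.3167  1.7037  0.0028  1.109   0.8779] [ 0.4479 -0.2257  0.3359] [0.9999 0.0006 0.011 ]
wrist [ 0.6116 -0.1972  0.0254] n 2824 z 0.037 hue [ 15.   90.5 154. ] [289.6016  25.7893]
wrist [ 0.5621 -0.4299  0.0362] n 174 z 0.044 hue [111. 153. 102.] [549.569   80.8391]
wrist [ 0.4971 -0.429   0.0272] n 123 z 0.035 hue [111. 144.  92.] [538.8455 155.0407]
wrist [ 0.4425 -0.2756  0.0701] n 4323 z 0.045 hue [ 16.  26. 173.] [395.836 218.632]
wrist [ 0.4421 -0.165   0.069 ] n 4374 z 0.045 hue [ 17.  23. 102.] [239.1276 218.7657]
wrist [ 0.3826 -0.4296  0.0856] n 361 z 0.045 hue [111. 146.  60.] [522.2438 270.5734]
wrist [ 0.4155 -0.047   0.0255] n 2299 z 0.038 hue [ 16.  78. 151.] [145.3058 237.6594]
top [ 0.6119 -0.1943  0.0252] n 201 z 0.041 hue [ 16.  70. 190.] [329.6468 247.    ]
top [0.472  0.1572 0.0779] n 149 z 0.044 hue [ 17.  21. 108.] [197.906  298.1208]
top [0.5006 0.2396 0.0268] n 317 z 0.045 hue [ 16.  65. 174.] [167.8044 286.9243]
top [ 0.4558 -0.1407  0.0253] n 150 z 0.045 hue [ 17.  23. 128.] [309.7    307.5067]
top [ 0.4184 -0.3047  0.0313] n 200 z 0.045 hue [ 17.  24. 207.] [371.025 322.815]
top [ 0.3182 -0.3377  0.0382] n 688 z 0.035 hue [105. 115. 124.] [384.689  359.8735]
```

```bash
python3 -m crank '[{"dp":[0.082,-0.0148,0],"delta_rot":[0,-0.00175,0],"fingers":1},{"dp":[0.082,-0.0148,0],"delta_rot":[0,0,0],"fingers":1},{"dp":[0.082,-0.0148,0],"delta_rot":[0,0,0],"fingers":1},{"dp":[0.082,-0.0148,0],"delta_rot":[0,0,0],"fingers":1},{"dp":[0,0,0.07],"delta_rot":[0,0,0],"fingers":1},{"dp":[0,0,0.07],"delta_rot":[0,0,0],"fingers":1},{"dp":[0,0,0.07],"delta_rot":[0,0,0],"fingers":1},{"dp":[0,0,0.07],"delta_rot":[0,0,0],"fingers":1},{"dp":[0,0,0],"delta_rot":[0,0,0],"fingers":1}]'
python3 butts.py | head -3
```

```text
t: 21.83
tcp_pos: [0.6023, -0.1909, 0.1784]
tool_rot: [1.0, 0.0, -0.014, -0.006]
force: [-2.4, 1.3, -1.6]
finger_gap: 1.0
gripper_force: 0.0
21.8333 [-0.4826  0.6991  1.4972 -0.0029  0.9766  1.0895] [ 0.6023 -0.1909  0.1784] [ 0.9996  0.0005 -0.0288]
wrist [ 0.6119 -0.1974  0.0256] n 6115 z 0.037 hue [ 15.  87. 141.] [337.2334 225.5895]
wrist [ 0.5048 -0.2009  0.0749] n 6161 z 0.045 hue [17. 22. 75.] [348.9893 386.4694]
```

```bash
python3 -m crank '[{"dp":[0,0,0],"delta_rot":[0,0,0],"fingers":1},{"dp":[0,0,0],"delta_rot":[0,0,0],"fingers":1},{"dp":[0,0,0],"delta_rot":[0,0,0],"fingers":1}]'
python3 - <<'E'
from h import *
s=manip.sense();print(s['tcp_pos'],R.from_quat(s['tool_rot']).as_matrix().round(4),hand([.6118,-.197,.08]))
E
```

```text
t: 22.18
tcp_pos: [0.6088, -0.1943, 0.1907]
tool_rot: [1.0, 0.0, -0.003, -0.0]
force: [0.3, -0.3, -0.3]
finger_gap: 0.996
gripper_force: 0.0
[ 0.60881227 -0.19426516  0.1907237 ] [[ 1.0e+00  2.0e-04 -6.8e-03]
 [ 2.0e-04 -1.0e+00  1.0e-03]
 [-6.8e-03 -1.0e-03 -1.0e+00]] [0.00374121 0.00284348 0.11069807]
```

```bash
python3 -m crank '[{"dp":[0.008,0.006,0.04],"delta_rot":[0,0.0011,0],"fingers":1},{"dp":[0,0,0.06],"delta_rot":[0,0,0],"fingers":1},{"dp":[0,0,0.06],"delta_rot":[0,0,0],"fingers":1},{"dp":[0,0,0.04],"delta_rot":[0,0,0],"fingers":1},{"dp":[0,0,0.021],"delta_rot":[0,0,0],"fingers":1},{"dp":[0,0,0],"delta_rot":[0,0,0],"fingers":1},{"dp":[0,0,0],"delta_rot":[0,0,0],"fingers":-1},{"dp":[0,0,0],"delta_rot":[0,0,0],"fingers":-1},{"dp":[0,0,0],"delta_rot":[0,0,0],"fingers":-1},{"dp":[0,0,0],"delta_rot":[0,0,0],"fingers":-1},{"dp":[0,0,0],"delta_rot":[0,0,0],"fingers":-1},{"dp":[0,0,0],"delta_rot":[0,0,0],"fingers":-1}]' 40
python3 -m crank '[{"dp":[0,0,0],"delta_rot":[0,0,0],"fingers":-1},{"dp":[0,0,0],"delta_rot":[0,0,0],"fingers":-1},{"dp":[0,0,-0.03],"delta_rot":[0,0,0],"fingers":-1},{"dp":[0,0,-0.07],"delta_rot":[0,0,0],"fingers":-1},{"dp":[0,0,-0.07],"delta_rot":[0,0,0],"fingers":-1},{"dp":[0,0,-0.07],"delta_rot":[0,0,0],"fingers":-1},{"dp":[0,0,-0.07],"delta_rot":[0,0,0],"fingers":-1},{"dp":[0,0,-0.07],"delta_rot":[0,0,0],"fingers":-1},{"dp":[0,0,-0.06],"delta_rot":[0,0,0],"fingers":-1},{"dp":[0,0,-0.04],"delta_rot":[0,0,0],"fingers":-1},{"dp":[0,0,0],"delta_rot":[0,0,0],"fingers":-1},{"dp":[0,0,0],"delta_rot":[0,0,0],"fingers":-1}]'
```

```text
t: 23.18
tcp_pos: [0.6124, -0.1969, 0.0802]
tool_rot: [1.0, 0.0, -0.0, -0.001]
force: [-0.0, 0.7, 6.4]
finger_gap: 0.593
gripper_force: 41.5
t: 24.18
tcp_pos: [0.6124, -0.1971, 0.3199]
tool_rot: [1.0, 0.0, -0.0, -0.0]
force: [-0.4, -0.2, -0.7]
finger_gap: 0.597
gripper_force: 42.0
```

```bash
python3 -m crank '[{"dp":[-0.0234,-0.0718,0],"delta_rot":[0,0,0],"fingers":-1},{"dp":[-0.0234,-0.0718,0],"delta_rot":[0,0,0],"fingers":-1},{"dp":[-0.0234,-0.0718,0],"delta_rot":[0,0,0],"fingers":-1},{"dp":[-0.0234,-0.0718,0],"delta_rot":[0,0,0],"fingers":-1},{"dp":[-0.0234,-0.0718,0],"delta_rot":[0,0,0],"fingers":-1},{"dp":[-0.0234,-0.0718,0],"delta_rot":[0,0,0],"fingers":-1},{"dp":[-0.0234,-0.0718,0],"delta_rot":[0,0,0],"fingers":-1},{"dp":[-0.0234,-0.0718,0],"delta_rot":[0,0,0],"fingers":-1},{"dp":[-0.0234,-0.0718,0],"delta_rot":[0,0,0],"fingers":-1},{"dp":[-0.0234,-0.0718,0],"delta_rot":[0,0,0],"fingers":-1},{"dp":[-0.0234,-0.0718,0],"delta_rot":[0,0,0],"fingers":-1},{"dp":[-0.0234,-0.0718,0],"delta_rot":[0,0,0],"fingers":-1}]'
python3 -m crank '[{"dp":[-0.0234,-0.0718,0],"delta_rot":[0,0,0],"fingers":-1},{"dp":[0,0,0],"delta_rot":[0,0,0],"fingers":-1},{"dp":[0,0,0],"delta_rot":[0,0,0],"fingers":-1},{"dp":[0,0,0],"delta_rot":[0,0,0],"fingers":-1}]'
python3 - <<'E'
from h import *
s=manip.sense();print(s['q'],R.from_quat(s['tool_rot']).as_matrix().round(4),hand([.46,.27,.2]))
c,im,d,P=snap("wrist","w7")
m=(P[...,0]>.4)&(P[...,0]<.63)&(P[...,1]>.16)&(P[...,1]<.39)&(P[...,2]<.1)
hsv=cv2.cvtColor(im,cv2.COLOR_RGB2HSV); k=m&(P[...,2]>.02)&(P[...,2]<.06)&(hsv[...,1]>60)
n,l,st,ce=cv2.connectedComponentsWithStats(k.astype(np.uint8))
for i in range(1,n):
    if st[i,4]>150: print(st[i,4],P[l==i].mean(0),P[l==i].max(0))
E
```

```text
t: 25.18
tcp_pos: [0.4696, 0.235, 0.3179]
tool_rot: [1.0, 0.0, -0.004, -0.001]
force: [0.4, 0.0, -0.3]
finger_gap: 0.587
gripper_force: 42.0
t: 25.52
tcp_pos: [0.4591, 0.2693, 0.3184]
tool_rot: [1.0, 0.001, -0.003, -0.001]
force: [-0.6, 0.2, 0.1]
finger_gap: 0.596
gripper_force: 42.0
[0.31880622 0.38628895 1.64517289 0.00408153 1.1157298  1.88645492] [[ 1.      0.0013 -0.0065]
 [ 0.0013 -1.      0.0017]
 [-0.0065 -0.0017 -1.    ]] [ 0.00161618 -0.00048863  0.11843658]
1622 [0.50359881 0.23944275 0.0334853 ] [0.5276308  0.2641775  0.04068022]
1784 [0.43019219 0.18889592 0.04959308] [0.45294522 0.20974628 0.05773245]
```

Both tipped butts are in the bin. I'll lower and release this one, then rise.

```bash
python3 -m crank '[{"dp":[0,0,0.05],"delta_rot":[0,0.001,0],"fingers":-1},{"dp":[0,0,0.07],"delta_rot":[0,0,0],"fingers":-1},{"dp":[0,0,0.07],"delta_rot":[0,0,0],"fingers":-1},{"dp":[0,0,0.04],"delta_rot":[0,0,0],"fingers":-1},{"dp":[0,0,0],"delta_rot":[0,0,0],"fingers":-1},{"dp":[0,0,0],"delta_rot":[0,0,0],"fingers":1},{"dp":[0,0,0],"delta_rot":[0,0,0],"fingers":1},{"dp":[0,0,0],"delta_rot":[0,0,0],"fingers":1},{"dp":[0,0,0],"delta_rot":[0,0,0],"fingers":1},{"dp":[0,0,0],"delta_rot":[0,0,0],"fingers":1},{"dp":[0,0,0],"delta_rot":[0,0,0],"fingers":1}]'
python3 -m crank '[{"dp":[0,0,-0.05],"delta_rot":[0,0,0],"fingers":1},{"dp":[0,0,-0.07],"delta_rot":[0,0,0],"fingers":1},{"dp":[0,0,-0.07],"delta_rot":[0,0,0],"fingers":1},{"dp":[0,0,-0.04],"delta_rot":[0,0,0],"fingers":1},{"dp":[-0.012,0.07,0],"delta_rot":[0,0,0],"fingers":1},{"dp":[-0.012,0.07,0],"delta_rot":[0,0,0],"fingers":1},{"dp":[-0.012,0.07,0],"delta_rot":[0,0,0],"fingers":1},{"dp":[-0.012,0.07,0],"delta_rot":[0,0,0],"fingers":1},{"dp":[-0.012,0.07,0],"delta_rot":[0,0,0],"fingers":1},{"dp":[-0.012,0.07,0],"delta_rot":[0,0,0],"fingers":1},{"dp":[-0.012,0.07,0],"delta_rot":[0,0,0],"fingers":1},{"dp":[-0.012,0.07,0],"delta_rot":[0,0,0],"fingers":1}]'
python3 -m crank '[{"dp":[0,0.07,0],"delta_rot":[0,0,0],"fingers":1},{"dp":[0,0,0],"delta_rot":[0,0,-0.0195],"fingers":1},{"dp":[0,0,0],"delta_rot":[0,0,-0.0195],"fingers":1},{"dp":[0,0,0],"delta_rot":[0,0,-0.0195],"fingers":1},{"dp":[0,0,0],"delta_rot":[0,0,-0.0195],"fingers":1},{"dp":[0,0,0],"delta_rot":[0,0,-0.0195],"fingers":1},{"dp":[0,0,0],"delta_rot":[0,0,-0.0195],"fingers":1},{"dp":[0,0,0],"delta_rot":[0,0,-0.0195],"fingers":1},{"dp":[0,0,0],"delta_rot":[0,0,-0.0195],"fingers":1},{"dp":[0,0,0],"delta_rot":[0,0,-0.0195],"fingers":1},{"dp":[0,0,0],"delta_rot":[0,0,-0.0195],"fingers":1},{"dp":[0,0,0],"delta_rot":[0,0,-0.0195],"fingers":1}]'
python3 -m crank '[{"dp":[0,0,0],"delta_rot":[0,0,-0.0195],"fingers":1},{"dp":[0,0,0],"delta_rot":[0,0,-0.0165],"fingers":1},{"dp":[0,0,0],"delta_rot":[0,0,0],"fingers":1},{"dp":[0,0,0],"delta_rot":[0,0,0],"fingers":1}]'
python3 butts.py
```

```text
t: 26.48
tcp_pos: [0.4603, 0.2701, 0.2057]
tool_rot: [1.0, 0.0, 0.002, -0.002]
force: [0.2, -0.4, 0.1]
finger_gap: 0.998
gripper_force: 0.0
t: 27.48
tcp_pos: [0.4111, -0.0117, 0.3192]
tool_rot: [1.0, 0.001, 0.002, -0.001]
force: [1.0, -1.1, 0.3]
finger_gap: 0.999
gripper_force: 0.0
t: 28.48
tcp_pos: [0.4117, -0.0453, 0.319]
tool_rot: [0.779, 0.627, 0.002, -0.0]
force: [-0.1, 0.3, 0.1]
finger_gap: 0.998
gripper_force: 0.0
t: 28.82
tcp_pos: [0.4117, -0.0453, 0.3189]
tool_rot: [0.707, 0.707, 0.002, -0.0]
force: [0.3, 0.3, 1.3]
finger_gap: 1.002
gripper_force: 0.0
28.8167 [-0.3829  0.2189  1.9134  0.0044  1.0077 -0.3863] [ 0.4117 -0.0453  0.3189] [-0.0011  1.      0.0029]
wrist [ 0.4149 -0.0461  0.0255] n 2355 z 0.037 hue [ 16.  80. 142.] [327.3321 206.682 ]
wrist [ 0.4441 -0.2138  0.103 ] n 2957 z 0.045 hue [17. 24. 83.] [366.9625 348.1552]
top [0.4773 0.2552 0.054 ] n 562 z 0.045 hue [ 16.  70. 151.] [161.8665 293.3968]
top [ 0.4436 -0.1703  0.0743] n 479 z 0.045 hue [ 17.  23. 127.] [310.6722 308.7954]
top [ 0.4452 -0.2703  0.07  ] n 471 z 0.045 hue [ 17.  24. 155.] [369.5945 309.518 ]
top [ 0.3187 -0.3374  0.0376] n 691 z 0.033 hue [105. 119. 161.] [384.7323 359.8611]
```

```bash
python3 -m crank '[{"dp":[-0.001,0.006,0.05],"delta_rot":[0,0,0],"fingers":1},{"dp":[0,0,0.075],"delta_rot":[0,0,0],"fingers":1},{"dp":[0,0,0.075],"delta_rot":[0,0,0],"fingers":1},{"dp":[0,0,0.075],"delta_rot":[0,0,0],"fingers":1},{"dp":[0,0,0.075],"delta_rot":[0,0,0],"fingers":1},{"dp":[0,0,0.06],"delta_rot":[0,0,0],"fingers":1},{"dp":[0,0,0.045],"delta_rot":[0,0,0],"fingers":1},{"dp":[0,0,0.023],"delta_rot":[0,0,0],"fingers":1},{"dp":[0,0,0],"delta_rot":[0,0,0],"fingers":1},{"dp":[0,0,0],"delta_rot":[0,0,0],"fingers":-1},{"dp":[0,0,0],"delta_rot":[0,0,0],"fingers":-1},{"dp":[0,0,0],"delta_rot":[0,0,0],"fingers":-1}]' 40
python3 -m crank '[{"dp":[0,0,0],"delta_rot":[0,0,0],"fingers":-1},{"dp":[0,0,0],"delta_rot":[0,0,0],"fingers":-1},{"dp":[0,0,0],"delta_rot":[0,0,0],"fingers":-1},{"dp":[0,0,0],"delta_rot":[0,0,0],"fingers":-1},{"dp":[0,0,0],"delta_rot":[0,0,0],"fingers":-1},{"dp":[0,0,-0.03],"delta_rot":[0,0,0],"fingers":-1},{"dp":[0,0,-0.07],"delta_rot":[0,0,0],"fingers":-1},{"dp":[0,0,-0.08],"delta_rot":[0,0,0],"fingers":-1},{"dp":[0,0,-0.08],"delta_rot":[0,0,0],"fingers":-1},{"dp":[0,0,-0.08],"delta_rot":[0,0,0],"fingers":-1},{"dp":[0,0,-0.08],"delta_rot":[0,0,0],"fingers":-1},{"dp":[0,0,-0.06],"delta_rot":[0,0,0],"fingers":-1}]'
python3 -m crank '[{"dp":[0.05,0.008,0],"delta_rot":[0,0,0],"fingers":-1},{"dp":[0.075,0.011,0],"delta_rot":[0,0,0],"fingers":-1},{"dp":[0.075,0.011,0],"delta_rot":[0,0,0],"fingers":-1},{"dp":[0.075,0.011,0],"delta_rot":[0,0,0],"fingers":-1},{"dp":[0.075,0.011,0],"delta_rot":[0,0,0],"fingers":-1},{"dp":[0.075,0.011,0],"delta_rot":[0,0,0],"fingers":-1},{"dp":[0.075,0.011,0],"delta_rot":[0,0,0],"fingers":-1},{"dp":[0.075,0.011,0],"delta_rot":[0,0,0],"fingers":-1},{"dp":[0.055,0.011,0],"delta_rot":[0,0,0],"fingers":-1},{"dp":[0,0,0],"delta_rot":[0,0,0],"fingers":-1},{"dp":[0,0,0],"delta_rot":[0,0,0],"fingers":-1},{"dp":[0,0,0],"delta_rot":[0,0,0],"fingers":-1}]'
```

```text
t: 29.92
tcp_pos: [0.4159, -0.0453, 0.0806]
tool_rot: [0.706, 0.708, 0.002, 0.001]
force: [1.2, 0.9, 16.8]
finger_gap: 0.61
gripper_force: 13.7
t: 30.92
tcp_pos: [0.4146, -0.0458, 0.3236]
tool_rot: [0.706, 0.708, 0.003, 0.002]
force: [0.8, -0.2, -1.4]
finger_gap: 0.59
gripper_force: 42.2
t: 31.92
tcp_pos: [0.4609, 0.2688, 0.3208]
tool_rot: [0.706, 0.709, 0.001, -0.0]
force: [-0.7, -0.9, -0.7]
finger_gap: 0.593
gripper_force: 42.2
```

Over the bin with the last butt; I'll release it, rise clear, and check the bench.

```bash
python3 -m crank '[{"dp":[0,0,0.05],"delta_rot":[0,0,0],"fingers":-1},{"dp":[0,0,0.07],"delta_rot":[0,0,0],"fingers":-1},{"dp":[0,0,0.07],"delta_rot":[0,0,0],"fingers":-1},{"dp":[0,0,0.03],"delta_rot":[0,0,0],"fingers":-1},{"dp":[0,0,0],"delta_rot":[0,0,0],"fingers":-1},{"dp":[0,0,0],"delta_rot":[0,0,0],"fingers":1},{"dp":[0,0,0],"delta_rot":[0,0,0],"fingers":1},{"dp":[0,0,0],"delta_rot":[0,0,0],"fingers":1},{"dp":[0,0,0],"delta_rot":[0,0,0],"fingers":1},{"dp":[0,0,0],"delta_rot":[0,0,0],"fingers":1},{"dp":[0,0,0],"delta_rot":[0,0,0],"fingers":1}]'
python3 -m crank '[{"dp":[0,0,-0.05],"delta_rot":[0,0,0],"fingers":1},{"dp":[0,0,-0.08],"delta_rot":[0,0,0],"fingers":1},{"dp":[0,0,-0.08],"delta_rot":[0,0,0],"fingers":1},{"dp":[0,0,-0.05],"delta_rot":[0,0,0],"fingers":1},{"dp":[-0.07,0,0],"delta_rot":[0,0,0],"fingers":1},{"dp":[-0.07,0,0],"delta_rot":[0,0,0],"fingers":1},{"dp":[-0.07,0.035,0],"delta_rot":[0,0,0],"fingers":1},{"dp":[-0.07,0.045,0],"delta_rot":[0,0,0],"fingers":1},{"dp":[-0.06,0.05,0],"delta_rot":[0,0,0],"fingers":1},{"dp":[-0.06,0.05,0],"delta_rot":[0,0,0],"fingers":1},{"dp":[0,0,0],"delta_rot":[0,0,0],"fingers":1},{"dp":[0,0,0],"delta_rot":[0,0,0],"fingers":1}]'
cat > seegrip.py <<'E'
from h import *
import sys
np.set_printoptions(precision=4,suppress=True)
s=manip.sense();print(s['t'],s['tcp_pos'],R.from_quat(s['tool_rot']).as_matrix())
c,im,d,P=snap("wrist",sys.argv[1]); v=im.max(2)
k=(P[...,2]>.13)&(P[...,2]<.19)&(P[...,1]>.02)&(P[...,1]<.12)&(P[...,0]>.48)&(P[...,0]<.62)
q=P[k]; print("grip",len(q),cv2.minAreaRect(q[:,:2].astype(np.float32)),q.mean(0),q.max(0),q.min(0))
E
python3 seegrip.py w8
python3 - <<'E'
from h import *
c,im,d,P=snap("top","t8"); cv2.imwrite("pics/t8c.png",cv2.resize(im[190:400,60:440,::-1],None,fx=2.1,fy=2.1,interpolation=cv2.INTER_CUBIC))
E
```

```text
t: 32.83
tcp_pos: [0.4623, 0.2697, 0.2116]
tool_rot: [0.706, 0.708, 0.003, 0.0]
force: [-0.2, 0.3, 0.5]
finger_gap: 1.005
gripper_force: 0.0
t: 33.83
tcp_pos: [0.5535, 0.0677, 0.3403]
tool_rot: [0.707, 0.707, 0.002, -0.0]
force: [-0.3, 0.8, -0.5]
finger_gap: 1.004
gripper_force: 0.0
33.8333 [0.5535 0.0677 0.3403] [[-0.      1.      0.0028]
 [ 1.     -0.      0.0032]
 [ 0.0032  0.0028 -1.    ]]
grip 3489 ((0.5570873022079468, 0.07700927555561066), (0.024272041395306587, 0.08583448082208633), 1.6204793453216553) [0.5566 0.0768 0.1558] [0.5704 0.1199 0.1627] [0.544  0.034  0.1417]
```

View pics/t8c.png

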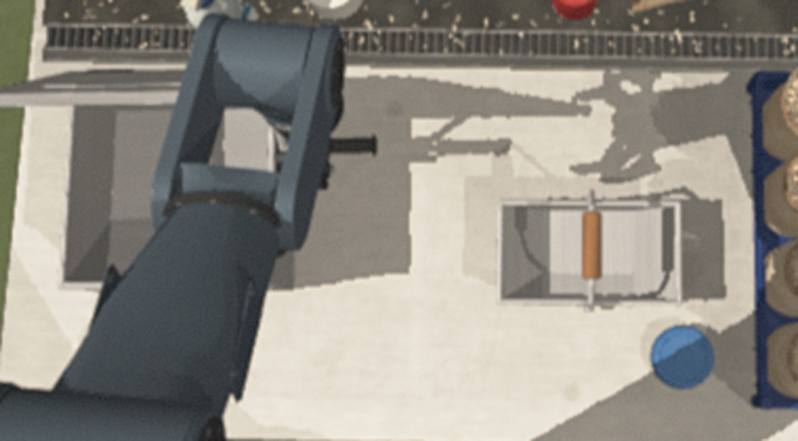

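The bench is clear: no loose butts remain and the trug stands upright at (592, 245) in the crop. The stay grip is at (352, 145). I'll regrasp the stay at the pose where I released it.

```bash
python3 -m crank '[{"dp":[0.002,-0.002,0.04],"delta_rot":[0,0,-0.0036],"fingers":1},{"dp":[0,0,0.06],"delta_rot":[0,0,0],"fingers":1},{"dp":[0,0,0.06],"delta_rot":[0,0,0],"fingers":1},{"dp":[0,0,0.06],"delta_rot":[0,0,0],"fingers":1},{"dp":[0,0,0.04],"delta_rot":[0,0,0],"fingers":1},{"dp":[0,0,0.01],"delta_rot":[0,0,0],"fingers":1},{"dp":[0,0,0],"delta_rot":[0,0,0],"fingers":1},{"dp":[0,0,0],"delta_rot":[0,0,0],"fingers":1}]'
python3 -m crank '[{"dp":[0,0,0],"delta_rot":[0,0,0],"fingers":-1},{"dp":[0,0,0],"delta_rot":[0,0,0],"fingers":-1},{"dp":[0,0,0],"delta_rot":[0,0,0],"fingers":-1},{"dp":[0,0,0],"delta_rot":[0,0,0],"fingers":-1},{"dp":[0,0,0],"delta_rot":[0,0,0],"fingers":-1},{"dp":[0,0,0],"delta_rot":[0,0,0],"fingers":-1},{"dp":[0,0,0],"delta_rot":[0,0,0],"fingers":-1},{"dp":[0,0,0],"delta_rot":[0,0,0],"fingers":-1},{"dp":[0,0,0],"delta_rot":[0,0,0],"fingers":-1},{"dp":[0,0,0],"delta_rot":[0,0,0],"fingers":-1},{"dp":[0,0,0],"delta_rot":[0,0,0],"fingers":-1}]' 60
python3 seegrip.py w9
```

```text
t: 34.6
tcp_pos: [0.5517, 0.0718, 0.2061]
tool_rot: [0.697, 0.717, 0.002, 0.0]
force: [-0.1, 0.0, 0.1]
finger_gap: 1.001
gripper_force: 0.0
t: 35.52
tcp_pos: [0.552, 0.0709, 0.2057]
tool_rot: [0.698, 0.716, 0.002, 0.0]
force: [-0.5, -0.3, 5.5]
finger_gap: 0.2
gripper_force: 58.6
35.5167 [0.552  0.0709 0.2057] [[-0.0262  0.9997  0.0034]
 [ 0.9997  0.0262  0.003 ]
 [ 0.0029  0.0035 -1.    ]]
grip 27747 ((0.5518093705177307, 0.07173046469688416), (0.07610359787940979, 0.07994162291288376), 48.262596130371094) [0.5512 0.078  0.1686] [0.5975 0.12   0.19  ] [0.5061 0.0345 0.1367]
```

Gripped. Lift clear of the prongs (20 mm), then check the height before going forward.

```bash
python3 -m crank '[{"dp":[0,0,-0.01],"delta_rot":[0,0,0],"fingers":-1},{"dp":[0,0,-0.012],"delta_rot":[0,0,0],"fingers":-1},{"dp":[0,0,-0.012],"delta_rot":[0,0,0],"fingers":-1},{"dp":[0,0,-0.006],"delta_rot":[0,0,0],"fingers":-1},{"dp":[0,0,0],"delta_rot":[0,0,0],"fingers":-1},{"dp":[0,0,0],"delta_rot":[0,0,0],"fingers":-1}]'
python3 - <<'E'
from h import *
c,im,d,P=snap("wrist","w10")
for v in (165,180,195):
    r=P[v,290:370]; k=(r[:,2]>.145)&(r[:,2]<.2); print("bar",v,r[k].mean(0).round(4),r[k][:,2].max().round(4))
E
```

```text
t: 36.07
tcp_pos: [0.5514, 0.0708, 0.2256]
tool_rot: [0.698, 0.716, 0.002, -0.0]
force: [0.4, -0.5, -2.2]
finger_gap: 0.2
gripper_force: 59.4
bar 165 [0.5497 0.1286 0.1644] 0.1738
bar 180 [0.5493 0.1246 0.1722] 0.1738
bar 195 [0.5495 0.1199 0.1723] 0.174
```

```bash
python3 -m crank '[{"dp":[0,-0.01,0],"delta_rot":[0,0,0],"fingers":-1},{"dp":[0,-0.013,0],"delta_rot":[0,0,0],"fingers":-1},{"dp":[0,-0.013,0],"delta_rot":[0,0,0],"fingers":-1},{"dp":[0,-0.013,0],"delta_rot":[0,0,0],"fingers":-1},{"dp":[0,-0.013,0],"delta_rot":[0,0,0],"fingers":-1},{"dp":[0,-0.003,0],"delta_rot":[0,0,0],"fingers":-1},{"dp":[0,0,0],"delta_rot":[0,0,0],"fingers":-1},{"dp":[0,0,0],"delta_rot":[0,0,0],"fingers":-1}]'
python3 -m crank '[{"dp":[0,0,0.006],"delta_rot":[0,0,0],"fingers":-1},{"dp":[0,0,0.012],"delta_rot":[0,0,0],"fingers":-1},{"dp":[0,0,0.012],"delta_rot":[0,0,0],"fingers":-1},{"dp":[0,0,0.012],"delta_rot":[0,0,0],"fingers":-1},{"dp":[0,0,0.012],"delta_rot":[0,0,0],"fingers":-1},{"dp":[0,0,0.012],"delta_rot":[0,0,0],"fingers":-1},{"dp":[0,0,0.012],"delta_rot":[0,0,0],"fingers":-1},{"dp":[0,0,0.012],"delta_rot":[0,0,0],"fingers":-1},{"dp":[0,0,0.012],"delta_rot":[0,0,0],"fingers":-1},{"dp":[0,0,0.012],"delta_rot":[0,0,0],"fingers":-1},{"dp":[0,0,0.012],"delta_rot":[0,0,0],"fingers":-1},{"dp":[0,0,0.012],"delta_rot":[0,0,0],"fingers":-1}]'
python3 - <<'E'
from h import *
s=manip.sense();print(s['tcp_pos'],s['force'])
c,im,d,P=snap("wrist","w11")
for v in (180,195):
    r=P[v,290:370]; z=r[:,2].max()if 0 else 0; k=(r[:,2]>.07)&(r[:,2]<.16); print("bar",v,r[k].mean(0).round(4),r[k][:,2].max().round(4))
E
```

```text
t: 36.78
tcp_pos: [0.519, 0.0699, 0.2252]
tool_rot: [0.698, 0.716, 0.002, -0.0]
force: [-0.7, -2.1, -1.9]
finger_gap: 0.199
gripper_force: 59.4
t: 37.78
tcp_pos: [0.5191, 0.0699, 0.1551]
tool_rot: [0.698, 0.716, 0.001, -0.0]
force: [-1.2, -5.0, -4.3]
finger_gap: 0.201
gripper_force: 59.2
[0.51914886 0.06992253 0.15508777] [-1.17683313 -4.95938449 -4.32851221]
bar 180 [0.5171 0.1237 0.1016] 0.104
bar 195 [0.5172 0.1189 0.1017] 0.1032
```

```bash
python3 -m crank '[{"dp":[0,0.004,0.01],"delta_rot":[0,0,0],"fingers":-1},{"dp":[0,0.004,0.01],"delta_rot":[0,0,0],"fingers":-1},{"dp":[0,0.004,0.01],"delta_rot":[0,0,0],"fingers":-1},{"dp":[0,0.004,0.01],"delta_rot":[0,0,0],"fingers":-1},{"dp":[0,0.004,0.01],"delta_rot":[0,0,0],"fingers":-1},{"dp":[0,0.004,0.01],"delta_rot":[0,0,0],"fingers":-1},{"dp":[0,0.004,0.01],"delta_rot":[0,0,0],"fingers":-1},{"dp":[0,0.004,0.01],"delta_rot":[0,0,0],"fingers":-1},{"dp":[0,0.004,0.01],"delta_rot":[0,0,0],"fingers":-1},{"dp":[0,0.003,0.01],"delta_rot":[0,0,0],"fingers":-1},{"dp":[0,0.002,0.006],"delta_rot":[0,0,0],"fingers":-1},{"dp":[0,0,0.004],"delta_rot":[0,0,0],"fingers":-1}]'
python3 -m crank '[{"dp":[0,0,0.003],"delta_rot":[0,0,0],"fingers":-1},{"dp":[0,0,0.003],"delta_rot":[0,0,0],"fingers":-1},{"dp":[0,0,0.003],"delta_rot":[0,0,0],"fingers":-1},{"dp":[0,0,0.003],"delta_rot":[0,0,0],"fingers":-1},{"dp":[0,0,0],"delta_rot":[0,0,0],"fingers":-1},{"dp":[0,0,0],"delta_rot":[0,0,0],"fingers":-1}]'
python3 - <<'E'
from h import *
s=manip.sense();print(s['tcp_pos'],s['force'])
c,im,d,P=snap("wrist","w12")
for v in (180,195):
    r=P[v,290:370]; k=(r[:,2]>.02)&(r[:,2]<.1); print("bar",v,r[k].mean(0).round(4),r[k][:,2].max().round(4))
m=(P[...,1]>.155)&(P[...,1]<.2)&(P[...,0]>.4)&(P[...,0]<.62);q=P[m];print("lid",len(q),np.percentile(q[:,2],[5,50,95]))
E
```

```text
t: 38.83
tcp_pos: [0.5408, 0.0706, 0.1]
tool_rot: [0.698, 0.716, 0.002, 0.0]
force: [1.3, -5.5, -6.8]
finger_gap: 0.2
gripper_force: 59.1
t: 39.33
tcp_pos: [0.5406, 0.0706, 0.0943]
tool_rot: [0.698, 0.716, 0.002, 0.0]
force: [0.4, -4.6, -6.3]
finger_gap: 0.199
gripper_force: 59.1
[0.54063291 0.07061206 0.09426962] [ 0.36708304 -4.57602885 -6.32715878]<stdin>:5: RuntimeWarning: Mean of empty slice.
  ret = um.true_divide(
Traceback (most recent call last):
ValueError: zero-size array to reduction operation maximum which has no identity
```

```bash
python3 -m crank '[{"dp":[0,0,0.002],"delta_rot":[0,0,0],"fingers":-1},{"dp":[0,0,0.002],"delta_rot":[0,0,0],"fingers":-1},{"dp":[0,0,0.002],"delta_rot":[0,0,0],"fingers":-1},{"dp":[0,0,0.002],"delta_rot":[0,0,0],"fingers":-1},{"dp":[0,0,0],"delta_rot":[0,0,0],"fingers":-1},{"dp":[0,0,0],"delta_rot":[0,0,0],"fingers":-1}]'
python3 -m crank '[{"dp":[0,0,0.002],"delta_rot":[0,0,0],"fingers":-1},{"dp":[0,0,0.002],"delta_rot":[0,0,0],"fingers":-1},{"dp":[0,0,0],"delta_rot":[0,0,0],"fingers":-1},{"dp":[0,0,0],"delta_rot":[0,0,0],"fingers":-1}]'
```

```text
t: 39.88
tcp_pos: [0.5421, 0.0708, 0.0927]
tool_rot: [0.698, 0.716, 0.004, 0.002]
force: [-0.4, -4.5, 6.8]
finger_gap: 0.196
gripper_force: 60.5
t: 40.22
tcp_pos: [0.5432, 0.0709, 0.0923]
tool_rot: [0.698, 0.716, 0.005, 0.003]
force: [0.1, -3.6, 16.7]
finger_gap: 0.197
gripper_force: 61.5
```

The lid is seated (the force reversed). I'll ease off, release, retreat up and outward, and check.

```bash
python3 -m crank '[{"dp":[0,0,-0.004],"delta_rot":[0,0,0],"fingers":-1},{"dp":[0,0,0],"delta_rot":[0,0,0],"fingers":-1},{"dp":[0,0,0],"delta_rot":[0,0,0],"fingers":1},{"dp":[0,0,0],"delta_rot":[0,0,0],"fingers":1},{"dp":[0,0,0],"delta_rot":[0,0,0],"fingers":1},{"dp":[0,0,0],"delta_rot":[0,0,0],"fingers":1},{"dp":[0,0,0],"delta_rot":[0,0,0],"fingers":1},{"dp":[0,0,0],"delta_rot":[0,0,0],"fingers":1},{"dp":[0,0,0],"delta_rot":[0,0,0],"fingers":1},{"dp":[0,0,-0.03],"delta_rot":[0,0,0],"fingers":1},{"dp":[0,0,-0.06],"delta_rot":[0,0,0],"fingers":1},{"dp":[0,0,-0.07],"delta_rot":[0,0,0],"fingers":1}]'
python3 -m crank '[{"dp":[0,0,-0.07],"delta_rot":[0,0,0],"fingers":1},{"dp":[0,0,-0.07],"delta_rot":[0,0,0],"fingers":1},{"dp":[0,0,-0.07],"delta_rot":[0,0,0],"fingers":1},{"dp":[0,0,-0.07],"delta_rot":[0,0,0],"fingers":1},{"dp":[-0.07,0,0],"delta_rot":[0,0,0],"fingers":1},{"dp":[-0.07,0,0],"delta_rot":[0,0,0],"fingers":1},{"dp":[-0.07,0,0],"delta_rot":[0,0,0],"fingers":1},{"dp":[-0.07,0,0],"delta_rot":[0,0,0],"fingers":1},{"dp":[-0.07,0,0],"delta_rot":[0,0,0],"fingers":1},{"dp":[-0.07,0,0],"delta_rot":[0,0,0],"fingers":1},{"dp":[-0.07,0,0],"delta_rot":[0,0,0],"fingers":1},{"dp":[-0.07,0,0],"delta_rot":[0,0,0],"fingers":1}]'
python3 -m crank '[{"dp":[0,0,0],"delta_rot":[0,0,0],"fingers":1},{"dp":[0,0,0],"delta_rot":[0,0,0],"fingers":1},{"dp":[0,0,0],"delta_rot":[0,0,0],"fingers":1}]'
python3 - <<'E'
from h import *
c,im,d,P=snap("top","t9"); cv2.imwrite("pics/t9c.png",cv2.resize(im[150:400,60:440,::-1],None,fx=2.1,fy=2.1,interpolation=cv2.INTER_CUBIC))
for u,v in((100,322),(180,322),(140,275),(100,240)): print(P[v,u].round(3))
E
```

```text
t: 41.22
tcp_pos: [0.5383, 0.0708, 0.1702]
tool_rot: [0.698, 0.716, 0.0, -0.002]
force: [0.2, -0.5, -0.9]
finger_gap: 1.0
gripper_force: 0.0
t: 42.22
tcp_pos: [0.5462, -0.2111, 0.3102]
tool_rot: [0.698, 0.716, 0.002, -0.001]
force: [0.3, 0.5, -1.2]
finger_gap: 1.0
gripper_force: 0.0
t: 42.47
tcp_pos: [0.5462, -0.2092, 0.3099]
tool_rot: [0.698, 0.716, 0.002, -0.001]
force: [-0.1, 0.9, -0.7]
finger_gap: 0.999
gripper_force: 0.0
[0.395 0.363 0.158]
[0.353 0.007 0.838]
[0.511 0.274 0.159]
[0.597 0.38  0.16 ]
```

View pics/t9c.png

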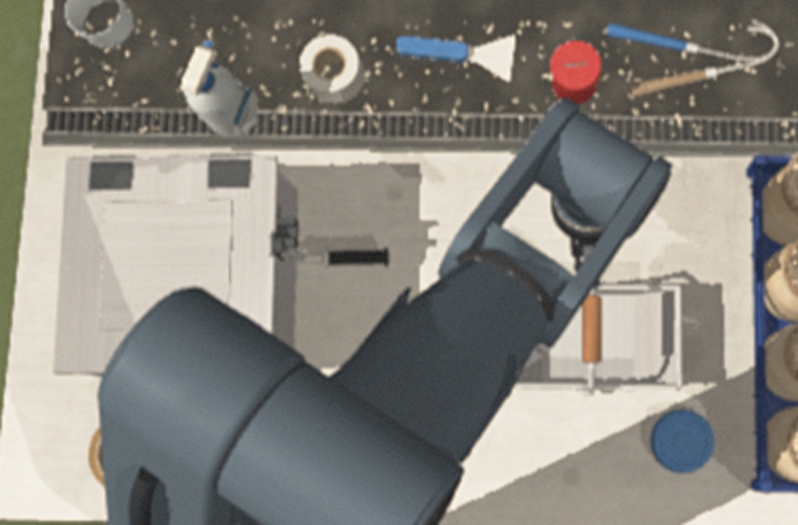

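The lid is flat and shut (z≈0.16, as at the start) and the stay hangs free at (358, 257). The spray bottle, label roll and tin are untouched, and the trug is upright and empty. I'll hand it in.

```bash
python3 -c "
from station import manip
print(manip.sign_off())"
```

```text
the job is handed in; nothing more can be done
None
```

The job is handed in: the two butts from the trug were seen in the bin, and I released the two loose ones inside it. The trug is empty and upright, the lid is shut, and the spray bottle, label roll and tin were left alone (the last butt's landing was not viewed).

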